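# Pack the matching brackets and close the kit box

### The arm

A 6-joint arm with a two-finger parallel gripper is mounted at the origin on a cart in front of the work surface, level with it; the furniture and walls round the work are solid. World frame = base frame: x ahead of the robot, y to its left, z up, the work surface at z = 0. Lengths are in mm, angles in rad, forces in N, time in s.
With the tool pointing down it reaches from about 275 to 1000 mm from the base axis. Payload 8.4 kg.
Tool frame: the origin (TCP) lies between the finger pads; the fingertips stand 8 mm ahead of it and the grasp point (between the pads) lies 11 mm behind it (tcp_to_tips is the distance from the TCP to the fingertips, in mm); z points along the fingers, y is the line along which they close (so a half turn about z gives the same grasp; the last joint's range is limited). The gripper opens to 85 mm and grips with 20 to 120 N. Pads are 22 mm wide; open, the fingers measure 114 mm over their backs; the gripper's body (76 mm by 85 mm) begins 54 mm behind the grasp point. The pads swing forward as they close: fully open they stand 13 mm farther back than shut.
Start: joints at [1.259, 0.353, 1.633, -0, 1.155, -0.002], TCP at [190.541, 595.249, 202.081] pointing down, gripper open.
Joint ranges: [-2.63, 2.63], [-0.92, 2.1], [0.06, 2.66], [-1.3, 4.44], [0, 2.69], [-3.02, 3.02]. Speed limits (rad/s): [2.22, 2.22, 2.79, 3.14, 3.14, 3.14].

### API

Orientations are given as [roll, pitch, yaw] about the fixed x, y, z axes, in that order (R = Rz(yaw) Ry(pitch) Rx(roll)).
In Python, from rig import * gives the robot as it stands.
- The arm moves only by the tool step_arm, never from a script. Its argument "motion" is a list of rows, each an object with "claw": the finger opening in mm, from 0 to 85.4; "delta_pos": the shift along the tool's x, y, z in mm, a list of three; "turn": the turn about the tool's z in rad. In form: [{"claw": claw, "delta_pos": [dx, dy, dz], "turn": turn}, ...]. A call has 1 to 8 rows; each row shifts and turns the commanded pose from where the row before left it, along the tool's axes as they then stand; what a row does not reach is not made up. A row lasts 1/12 s, in which the tool goes at most 41.7 mm and 7.16 degrees, less where a joint would pass 70% of its speed; a pose out of reach is approached as far as the arm can. A call is refused whole if a number of a shift passes 41.7 or a number of a turn 0.125, either way. A call with a gripper value outside its range is refused whole. The fingers move at their own pace and stop on an object; "force" is the grip in N (left out, the last holds). Time passes only in rows, so rows that do not move let the fingers close. It gives the time, the measured TCP pose, the force, the opening and the grip force at its end, in the units of the state.
- sense(): the state, without advancing time (a new reading comes with each control period).
- grab_frame(name): name is "scene" or "top" or "wrist"; returns a dict with "img" (400x640x3 uint8, red, green, blue), "vertical_fov" (degrees; the focal length in pixels is half the picture's height over the tangent of half this angle, whatever the lens; pixels are square), "cx", "cy" (the principal point, pixels), "R" (3x3) and "t" (3): a world point X has camera coordinates R X + t. Camera axes: x right, y down, z forward; pixel columns grow to the right and rows downward; lengths in mm; the calibration is good to about 2 mm. A picture is of the moment at which its call begins. There is no depth.
- sign_off(): hands the job in; it is judged then, once.
The state is a dict: "clock": time; "qpos": joint angles; "qvel": joint speeds; "joint_efforts": joint torques, N m; "eef_pos": TCP position; "tcp_rot": TCP orientation; "contact_force": force on the tool from outside, world axes, zero at the start; "wrist_torque": the same for the moment, N m; "opening": opening from 0.0 (shut) to 1.0 (fully open); "grasp_force": force on a finger pad.
Only numpy, scipy, OpenCV 4.12 (cv2) and the standard library are available. Lean on these libraries where they do the work, as an engineer would, in place of code of your own. Each camera call takes 0.05 s, during which the arm holds its last target. There are 200 camera calls.

### The job

Repack the open grey kit box: put the straight bars left in it into the two bins, and put every bracket of the same shape as the pattern laid on the round cork mat beside the bins into the box; all other shapes stay in the bins, and the two spare patterns in the small wooden tray stay there. Then lay the cover plate squarely on the box, handle up, and press both of its ends down until it sits level and flush on the rim. Do not disturb the cover glass box or the timer.

Things in the scene. Friction and masses are not known exactly. Their poses are not given: they have to be found in the camera images.
- bin_a: left-hand grey open bin, 190x190 mm outside, walls 24 mm high and 4 mm thick, floor 4 mm thick; origin at the centre of its underside, sides along its x and y
- bin_b: right-hand bin, same make as bin_a
- mat: round cork mat, 104 mm across, 4 mm thick, beside the bins; the pattern bracket that counts lies on it; origin at the centre of its underside
- pattern_L: fixed pattern bracket, steel, 10 mm thick, flat, L: a stem 60 mm long and 12 mm wide, with one foot 12 mm wide at its +x end standing out 22 mm to +y. Origin under the middle of the stem, stem along x. One of the three patterns lies on the mat, the two others are put away in a small wooden tray at the right
- pattern_T: fixed pattern bracket, steel, 10 mm thick, flat, T: a stem 60 mm long and 12 mm wide, with a cross bar 12 mm wide at its +x end standing out 22 mm to both sides (56 mm overall). Origin under the middle of the stem, stem along x. One of the three patterns lies on the mat, the two others are put away in a small wooden tray at the right
- pattern_U: fixed pattern bracket, steel, 10 mm thick, flat, U: a stem 60 mm long and 12 mm wide, with a foot 12 mm wide at both ends, each standing out 22 mm to +y; 36 mm clear between the feet. Origin under the middle of the stem, stem along x. One of the three patterns lies on the mat, the two others are put away in a small wooden tray at the right
- bracket_L0_c (a point): loose steel bracket, 10 mm thick, 40 g, lying flat in a bin (four places in each bin, 44 mm either way from its centre), L: a stem 60 mm long and 12 mm wide, with one foot 12 mm wide at its +x end standing out 22 mm to +y. The point is the middle of the stem, half-way up; stem along x, z up. Pinch it across the stem here
- bracket_T0_c (a point): loose steel bracket, 10 mm thick, 40 g, lying flat in a bin (four places in each bin, 44 mm either way from its centre), T: a stem 60 mm long and 12 mm wide, with a cross bar 12 mm wide at its +x end standing out 22 mm to both sides (56 mm overall). The point is the middle of the stem, half-way up; stem along x, z up. Pinch it across the stem here
- bracket_U0_c (a point): loose steel bracket, 10 mm thick, 40 g, lying flat in a bin (four places in each bin, 44 mm either way from its centre), U: a stem 60 mm long and 12 mm wide, with a foot 12 mm wide at both ends, each standing out 22 mm to +y; 36 mm clear between the feet. The point is the middle of the stem, half-way up; stem along x, z up. Pinch it across the stem here
- bracket_L1_c (a point): loose steel bracket, 10 mm thick, 40 g, lying flat in a bin (four places in each bin, 44 mm either way from its centre), L: a stem 60 mm long and 12 mm wide, with one foot 12 mm wide at its +x end standing out 22 mm to +y. The point is the middle of the stem, half-way up; stem along x, z up. Pinch it across the stem here
- bracket_T1_c (a point): loose steel bracket, 10 mm thick, 40 g, lying flat in a bin (four places in each bin, 44 mm either way from its centre), T: a stem 60 mm long and 12 mm wide, with a cross bar 12 mm wide at its +x end standing out 22 mm to both sides (56 mm overall). The point is the middle of the stem, half-way up; stem along x, z up. Pinch it across the stem here
- bracket_U1_c (a point): loose steel bracket, 10 mm thick, 40 g, lying flat in a bin (four places in each bin, 44 mm either way from its centre), U: a stem 60 mm long and 12 mm wide, with a foot 12 mm wide at both ends, each standing out 22 mm to +y; 36 mm clear between the feet. The point is the middle of the stem, half-way up; stem along x, z up. Pinch it across the stem here
- bracket_L2_c (a point): loose steel bracket, 10 mm thick, 40 g, lying flat in a bin (four places in each bin, 44 mm either way from its centre), L: a stem 60 mm long and 12 mm wide, with one foot 12 mm wide at its +x end standing out 22 mm to +y. The point is the middle of the stem, half-way up; stem along x, z up. Pinch it across the stem here; may be absent
- bracket_T2_c (a point): loose steel bracket, 10 mm thick, 40 g, lying flat in a bin (four places in each bin, 44 mm either way from its centre), T: a stem 60 mm long and 12 mm wide, with a cross bar 12 mm wide at its +x end standing out 22 mm to both sides (56 mm overall). The point is the middle of the stem, half-way up; stem along x, z up. Pinch it across the stem here; may be absent
- bar_0_c (a point): loose straight steel bar left over in the kit box, 60 mm long (x), 12 mm wide, 10 mm thick, 40 g, lying flat across the box; the point is its middle, half-way up, z up; may be absent
- bar_1_c (a point): loose straight steel bar left over in the kit box, 60 mm long (x), 12 mm wide, 10 mm thick, 40 g, lying flat across the box; the point is its middle, half-way up, z up; may be absent
- bar_2_c (a point): loose straight steel bar left over in the kit box, 60 mm long (x), 12 mm wide, 10 mm thick, 40 g, lying flat across the box; the point is its middle, half-way up, z up; may be absent
- kit_box: grey open kit box, fixed, 104 mm (x) by 256 mm (y) outside, rim 30 mm above its underside; floor 4 mm thick, inside 88 by 224 mm and 26 mm deep; origin at the centre of its underside. Three brackets fit flat side by side 72 mm apart along y, stems across
- rest0 (a joint): stiff steel rest, 44 mm wide, in the top of the box's end wall at +y (120 mm from the box's centre): how far it is pushed in, m. At 0 it stands 8 mm above the rim, at 0.008 it is level with the rim. It yields to about 6 N and stays where it is pushed
- rest1 (a joint): the same rest in the end wall at -y
- cover: loose grey cover plate, 104 mm (x) by 256 mm (y), 6 mm thick, 0.25 kg, same outline as the box, with a black bar handle on top in the middle, 12 mm wide in x, 60 mm long in y and 20 mm high; origin at the centre of the plate's underside
- cover_grip (a point): middle of the cover's handle, 16 mm above the plate's underside; axes as the cover's; pinch the handle across its 12 mm
- coverslips: small pale blue cover glass box, 27x27x14 mm, a bystander
- timer: white bench timer, 62x66x21 mm, a bystander

How it is judged (in metres and radians):
On the way, in this order (a step that is already met when the one before it is completed fails the run):
1. every bracket of the pattern's shape lies in the kit box, the bars and all others in the bins (((horizontal distance between pattern_L and mat below 0.06 m and (x of bracket_L0_c in the frame of kit_box between -0.044 and 0.044 m and y of bracket_L0_c in the frame of kit_box between -0.112 and 0.112 m and z of bracket_L0_c in the frame of kit_box between 0 and 0.026 m)) or (horizontal distance between pattern_L and mat above 0.06 m and ((x of bracket_L0_c in the frame of bin_a between -0.091 and 0.091 m and y of bracket_L0_c in the frame of bin_a between -0.091 and 0.091 m and z of bracket_L0_c in the frame of bin_a between 0 and 0.04 m) or (x of bracket_L0_c in the frame of bin_b between -0.091 and 0.091 m and y of bracket_L0_c in the frame of bin_b between -0.091 and 0.091 m and z of bracket_L0_c in the frame of bin_b between 0 and 0.04 m)))) and ((horizontal distance between pattern_T and mat below 0.06 m and (x of bracket_T0_c in the frame of kit_box between -0.044 and 0.044 m and y of bracket_T0_c in the frame of kit_box between -0.112 and 0.112 m and z of bracket_T0_c in the frame of kit_box between 0 and 0.026 m)) or (horizontal distance between pattern_T and mat above 0.06 m and ((x of bracket_T0_c in the frame of bin_a between -0.091 and 0.091 m and y of bracket_T0_c in the frame of bin_a between -0.091 and 0.091 m and z of bracket_T0_c in the frame of bin_a between 0 and 0.04 m) or (x of bracket_T0_c in the frame of bin_b between -0.091 and 0.091 m and y of bracket_T0_c in the frame of bin_b between -0.091 and 0.091 m and z of bracket_T0_c in the frame of bin_b between 0 and 0.04 m)))) and ((horizontal distance between pattern_U and mat below 0.06 m and (x of bracket_U0_c in the frame of kit_box between -0.044 and 0.044 m and y of bracket_U0_c in the frame of kit_box between -0.112 and 0.112 m and z of bracket_U0_c in the frame of kit_box between 0 and 0.026 m)) or (horizontal distance between pattern_U and mat above 0.06 m and ((x of bracket_U0_c in the frame of bin_a between -0.091 and 0.091 m and y of bracket_U0_c in the frame of bin_a between -0.091 and 0.091 m and z of bracket_U0_c in the frame of bin_a between 0 and 0.04 m) or (x of bracket_U0_c in the frame of bin_b between -0.091 and 0.091 m and y of bracket_U0_c in the frame of bin_b between -0.091 and 0.091 m and z of bracket_U0_c in the frame of bin_b between 0 and 0.04 m)))) and ((horizontal distance between pattern_L and mat below 0.06 m and (x of bracket_L1_c in the frame of kit_box between -0.044 and 0.044 m and y of bracket_L1_c in the frame of kit_box between -0.112 and 0.112 m and z of bracket_L1_c in the frame of kit_box between 0 and 0.026 m)) or (horizontal distance between pattern_L and mat above 0.06 m and ((x of bracket_L1_c in the frame of bin_a between -0.091 and 0.091 m and y of bracket_L1_c in the frame of bin_a between -0.091 and 0.091 m and z of bracket_L1_c in the frame of bin_a between 0 and 0.04 m) or (x of bracket_L1_c in the frame of bin_b between -0.091 and 0.091 m and y of bracket_L1_c in the frame of bin_b between -0.091 and 0.091 m and z of bracket_L1_c in the frame of bin_b between 0 and 0.04 m)))) and ((horizontal distance between pattern_T and mat below 0.06 m and (x of bracket_T1_c in the frame of kit_box between -0.044 and 0.044 m and y of bracket_T1_c in the frame of kit_box between -0.112 and 0.112 m and z of bracket_T1_c in the frame of kit_box between 0 and 0.026 m)) or (horizontal distance between pattern_T and mat above 0.06 m and ((x of bracket_T1_c in the frame of bin_a between -0.091 and 0.091 m and y of bracket_T1_c in the frame of bin_a between -0.091 and 0.091 m and z of bracket_T1_c in the frame of bin_a between 0 and 0.04 m) or (x of bracket_T1_c in the frame of bin_b between -0.091 and 0.091 m and y of bracket_T1_c in the frame of bin_b between -0.091 and 0.091 m and z of bracket_T1_c in the frame of bin_b between 0 and 0.04 m)))) and ((horizontal distance between pattern_U and mat below 0.06 m and (x of bracket_U1_c in the frame of kit_box between -0.044 and 0.044 m and y of bracket_U1_c in the frame of kit_box between -0.112 and 0.112 m and z of bracket_U1_c in the frame of kit_box between 0 and 0.026 m)) or (horizontal distance between pattern_U and mat above 0.06 m and ((x of bracket_U1_c in the frame of bin_a between -0.091 and 0.091 m and y of bracket_U1_c in the frame of bin_a between -0.091 and 0.091 m and z of bracket_U1_c in the frame of bin_a between 0 and 0.04 m) or (x of bracket_U1_c in the frame of bin_b between -0.091 and 0.091 m and y of bracket_U1_c in the frame of bin_b between -0.091 and 0.091 m and z of bracket_U1_c in the frame of bin_b between 0 and 0.04 m)))) and ((horizontal distance between pattern_L and mat below 0.06 m and (x of bracket_L2_c in the frame of kit_box between -0.044 and 0.044 m and y of bracket_L2_c in the frame of kit_box between -0.112 and 0.112 m and z of bracket_L2_c in the frame of kit_box between 0 and 0.026 m)) or (horizontal distance between pattern_L and mat above 0.06 m and ((x of bracket_L2_c in the frame of bin_a between -0.091 and 0.091 m and y of bracket_L2_c in the frame of bin_a between -0.091 and 0.091 m and z of bracket_L2_c in the frame of bin_a between 0 and 0.04 m) or (x of bracket_L2_c in the frame of bin_b between -0.091 and 0.091 m and y of bracket_L2_c in the frame of bin_b between -0.091 and 0.091 m and z of bracket_L2_c in the frame of bin_b between 0 and 0.04 m)))) and ((horizontal distance between pattern_T and mat below 0.06 m and (x of bracket_T2_c in the frame of kit_box between -0.044 and 0.044 m and y of bracket_T2_c in the frame of kit_box between -0.112 and 0.112 m and z of bracket_T2_c in the frame of kit_box between 0 and 0.026 m)) or (horizontal distance between pattern_T and mat above 0.06 m and ((x of bracket_T2_c in the frame of bin_a between -0.091 and 0.091 m and y of bracket_T2_c in the frame of bin_a between -0.091 and 0.091 m and z of bracket_T2_c in the frame of bin_a between 0 and 0.04 m) or (x of bracket_T2_c in the frame of bin_b between -0.091 and 0.091 m and y of bracket_T2_c in the frame of bin_b between -0.091 and 0.091 m and z of bracket_T2_c in the frame of bin_b between 0 and 0.04 m)))) and ((x of bar_0_c in the frame of bin_a between -0.091 and 0.091 m and y of bar_0_c in the frame of bin_a between -0.091 and 0.091 m and z of bar_0_c in the frame of bin_a between 0 and 0.04 m) or (x of bar_0_c in the frame of bin_b between -0.091 and 0.091 m and y of bar_0_c in the frame of bin_b between -0.091 and 0.091 m and z of bar_0_c in the frame of bin_b between 0 and 0.04 m)) and ((x of bar_1_c in the frame of bin_a between -0.091 and 0.091 m and y of bar_1_c in the frame of bin_a between -0.091 and 0.091 m and z of bar_1_c in the frame of bin_a between 0 and 0.04 m) or (x of bar_1_c in the frame of bin_b between -0.091 and 0.091 m and y of bar_1_c in the frame of bin_b between -0.091 and 0.091 m and z of bar_1_c in the frame of bin_b between 0 and 0.04 m)) and ((x of bar_2_c in the frame of bin_a between -0.091 and 0.091 m and y of bar_2_c in the frame of bin_a between -0.091 and 0.091 m and z of bar_2_c in the frame of bin_a between 0 and 0.04 m) or (x of bar_2_c in the frame of bin_b between -0.091 and 0.091 m and y of bar_2_c in the frame of bin_b between -0.091 and 0.091 m and z of bar_2_c in the frame of bin_b between 0 and 0.04 m))), for 0.2 s.
2. the cover sits squarely on the box, pressed down level on the rim (x of cover in the frame of kit_box between -0.012 and 0.012 m and y of cover in the frame of kit_box between -0.012 and 0.012 m and angle between the x axis of cover and the x axis of kit_box, either way round below 0.1 rad and z of cover_grip in the frame of kit_box between 0.043 and 0.048 m and value of joint each of rest0, rest1 above 0.006 m and angle between cover's own z axis and vertical below 0.02 rad), for 0.2 s.
At the end, for the whole second after the job is handed in: Brackets of the shape on the mat are in the kit box, all other brackets and the bars in the bins; the cover lies on the box within 12 mm of centred and 0.1 rad of square, within 2 mm of the rim, level within 0.02 rad, both rests pushed to within 2 mm of the rim, at rest (all of step 1 and all of step 2 and linear speed of cover below 0.02 m/s); the robot touches nothing.
It fails at once if the cover glass box is moved more than 3 cm (distance of coverslips from where it was at the start of the episode above 0.03 m).
It fails at once if the timer is moved more than 3 cm (distance of timer from where it was at the start of the episode above 0.03 m).
Of bar_0, bar_1, bar_2 only 2 to 3 are there at a start; the rules pass over those that are not, and their reading is None.
Of bracket_L2, bracket_T2 only 1 to 1 are there at a start; the rules pass over those that are not, and their reading is None.
At some moment in a run one of cover may be knocked a few centimetres aside while the robot is not near it.
Once in a run the grip may slacken for a moment while it holds something.
It also fails if it takes over 210 s, if anything falls off the work surface, if the arm or the gripper's body presses on something with over 40 N, if the wrist force passes 120 N, or if a joint passes its speed limit or range.

## Working session

There is one attempt and no reset: what is moved stays moved. The work goes in short steps, Python scripts to look and compute and a tool call to move; the robot and the scene stay as the last step left them, time stands still between calls to the robot, and variables do not carry over. Pictures are saved under pics/ and viewed, at most 14 in all, crops included, and the job is handed in when it is done.

Besides the shell and the picture viewer there is one more tool, called in YAML: its name, and indented under it one key for each argument. step_arm: Moves the arm, as the interface text tells. Its arguments: {"type":"object","properties":{"motion":{"type":"array","items":{"type":"object","properties":{"claw":{"type":"number"},"delta_pos":{"type":"array","items":{"type":"number"}},"turn":{"type":"number"}}}},"force":{"type":"number"}},"required":["motion"]}

```bash
mkdir -p pics; ls; python3 - <<'E'
from rig import *
import cv2
print(sense())
for n in("top","scene"):
    f=grab_frame(n); cv2.imwrite(f"pics/{n}0.png",f["img"][:,:,::-1]); print(n,f["vertical_fov"],f["cx"],f["cy"],f["R"],f["t"])
E
```

```text
pics
{'clock': 0.0, 'qpos': array([ 1.25854718e+00,  3.53645478e-01,  1.63414840e+00,  1.12971988e-05,
        1.15520748e+00, -2.36276884e-03]), 'qvel': array([-1.10680373e-03,  1.53646417e-03, -2.05263255e-04,  1.65581579e-05,
        1.26954195e-03,  3.60365129e-04]), 'joint_efforts': array([ 2.77770170e-05, -6.05246615e+01, -3.42072952e+01, -2.69939956e-04,
        9.33078438e-03,  1.72272803e-05]), 'eef_pos': array([190.40593005, 594.73573711, 201.35728146]), 'tcp_rot': array([-3.14018399e+00, -1.36575208e-05,  2.83170169e+00]), 'contact_force': array([-0.04740444,  0.31656888,  0.26428527]), 'wrist_torque': array([0.0037815, 0.0262653, 0.0345859]), 'grasp_force': 0.0, 'opening': 1.0061854939764991}
top 43.68972145070172 323.9099832031544 203.21850850108132 [[ 0.02888464 -0.99949611  0.01316056]
 [-0.99696187 -0.02975921 -0.07198209]
 [ 0.07233746 -0.0110414  -0.9973191 ]] [ -51.06219089  603.44662885 1327.76071447]
scene 46.28832439100655 313.2912962129574 199.4893177200855 [[ 0.87647664 -0.48121459 -0.01487332]
 [-0.33910056 -0.59511306 -0.7285954 ]
 [ 0.34175943  0.6436404  -0.68478283]] [-546.28498099  207.73515486 1128.51191249]
```

View pics/top0.png

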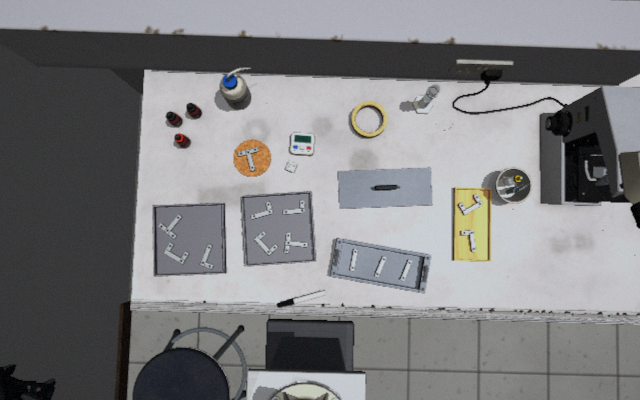

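View pics/scene0.png

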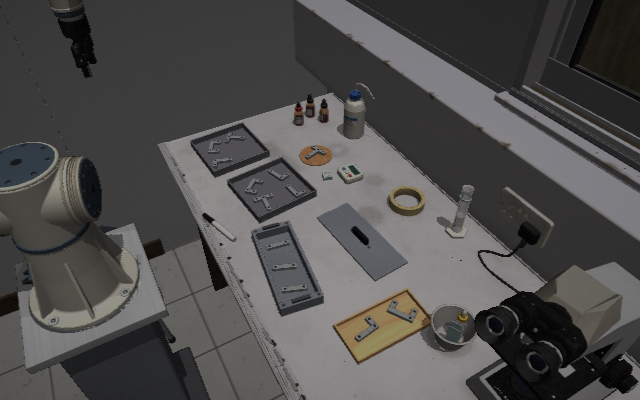

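```bash
cat > h.py <<'E'
from rig import *
import cv2, numpy as np
def ray(f,uv,z):
    "pixel -> world point on plane z"
    F=200/np.tan(np.radians(f["vertical_fov"]/2))
    d=f["R"].T@np.array([(uv[0]-f["cx"])/F,(uv[1]-f["cy"])/F,1.]); c=-f["R"].T@f["t"]
    return c+d*(z-c[2])/d[2]
def proj(f,X):
    F=200/np.tan(np.radians(f["vertical_fov"]/2)); p=f["R"]@np.asarray(X,float)+f["t"]
    return np.array([f["cx"]+F*p[0]/p[2], f["cy"]+F*p[1]/p[2]])
E
python3 - <<'E'
import cv2
im=cv2.imread("pics/top0.png")[130:300,140:440]
cv2.imwrite("pics/c0.png",cv2.resize(im,(800,453),interpolation=cv2.INTER_CUBIC))
E
```

```text
(no output)
```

View pics/c0.png

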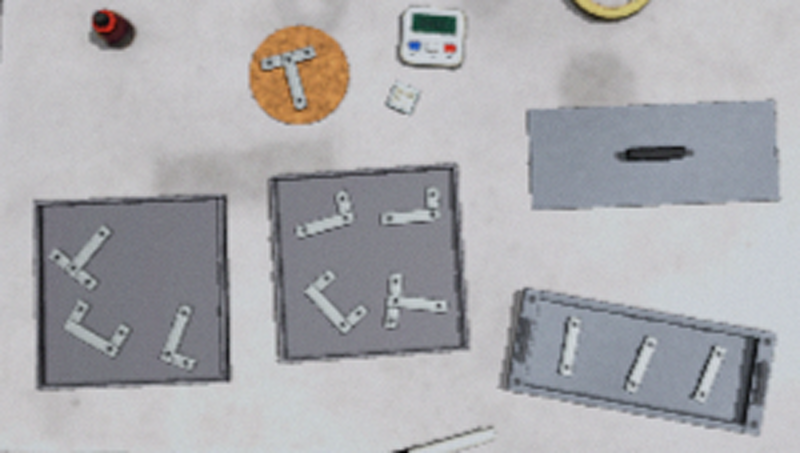

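```bash
cat >> h.py <<'E'
def blobs(f,z,thr,roi,amin,amax,inv=False,hole=False):
    "bright (or dark) blobs inside roi=(u0,v0,u1,v1) -> world moments on plane z"
    g=cv2.cvtColor(f["img"],cv2.COLOR_RGB2GRAY); m=np.zeros_like(g)
    u0,v0,u1,v1=roi; s=g[v0:v1,u0:u1]; m[v0:v1,u0:u1]=((s<thr) if inv else (s>thr))*255
    m=cv2.morphologyEx(m,cv2.MORPH_CLOSE,np.ones((3,3)))
    out=[]
    for c in cv2.findContours(m,cv2.RETR_EXTERNAL,cv2.CHAIN_APPROX_NONE)[0]:
        W=np.array([ray(f,p[0],z)[:2] for p in c],np.float32)
        a=cv2.contourArea(W)
        if amin<a<amax:
            M=cv2.moments(W); ctr=np.array([M["m10"],M["m01"]])/M["m00"]
            th=.5*np.arctan2(2*M["mu11"],M["mu20"]-M["mu02"])
            d=np.array([np.cos(th),np.sin(th)]); sk=np.mean(((W-ctr)@d)**3)
            r=cv2.minAreaRect(W); 
            out.append(dict(area=a,c=ctr,th=th,rect=r,px=c.reshape(-1,2).mean(0),W=W,head=d*(1 if ((W-ctr)@d).max()<-((W-ctr)@d).min() else -1)))
    return out
def show(bs):
    for b in bs: print("px",b["px"].round(),"A %.0f"%b["area"],"c",b["c"].round(1),"th %.3f"%b["th"],"rect",np.round(b["rect"][0],1),np.round(b["rect"][1],1),round(b["rect"][2],1),"head",b["head"].round(2))
E
python3 - <<'E'
from h import *
f=grab_frame("top")
g=cv2.cvtColor(f["img"],cv2.COLOR_RGB2GRAY)
print(g[215,160:225:3],g[262,345:420:3],g[187,340:430:6],g[250,225:245])
print("pieces a");show(blobs(f,14,150,(158,208,222,272),300,3000))
print("pieces b");show(blobs(f,14,150,(247,198,311,262),300,3000))
print("bars");show(blobs(f,14,175,(345,245,422,287),300,3000))
print("box");show(blobs(f,30,170,(320,233,440,298),15000,50000,True))
print("cover");show(blobs(f,6,170,(330,160,440,215),15000,50000,True))
print("handle");show(blobs(f,26,80,(365,175,405,200),300,3000,True))
print("bins");show(blobs(f,24,150,(150,180,235,282),15000,60000,True));show(blobs(f,24,150,(236,180,320,272),15000,60000,True))
w=grab_frame("wrist");cv2.imwrite("pics/w0.png",w["img"][:,:,::-1]);print(w["vertical_fov"],w["cx"],w["cy"],-w["R"].T@w["t"],w["R"])
E
```

```text
[119 116 115 117 118 118 165 104 119 120 117 121 118 120 120 120 120 120
 121 124 125  96] [152 156 161 205 151 150 150 146 149 145 147 112 200 174 150 148 152 148
 147 144 140 159 179 152 151] [145 144 142 143 148 125  36  51  56  55 134 156 154 154 151] [ 53 166 201 196 199 202 204 202 203 203 201 201 203 202 203 205 201 178
 132 121]
pieces a
px [206. 257.] A 525 c [448.3 279.8] th -0.050 rect [452.2 280.6] [59.6 29. ] 8.3 head [-1.    0.05]
px [175. 254.] A 600 c [455.1 364.9] th 1.156 rect [459.6 362. ] [57.5 31.3] 62.2 head [0.4  0.92]
px [170. 227.] A 559 c [529.9 378.8] th -0.567 rect [537.1 373.2] [52.5 57. ] 51.0 head [-0.84  0.54]
pieces b
px [293. 243.] A 849 c [494.8  48.5] th 1.464 rect [496.7  39. ] [51.2 59.5] 2.0 head [0.11 0.99]
px [265. 243.] A 774 c [490.4 124.4] th 0.800 rect [494.8 120.7] [57.4 32.3] 46.8 head [-0.7  -0.72]
px [263. 212.] A 622 c [577.2 130.6] th -0.995 rect [581.7 138.9] [31.8 58.2] 17.7 head [ 0.54 -0.84]
px [296. 209.] A 699 c [587.5  42. ] th -1.171 rect [584.9  44.1] [29.1 63.3] 31.2 head [ 0.39 -0.92]
bars
px [362. 284.] A 762 c [ 390.1 -1
[... 348 characters left out ...]
183.2] [267.4 106.2] 81.4 head [-0.15 -0.99]
cover
px [382. 185.] A 27493 c [ 656.2 -195.2] th -1.543 rect [ 666.8 -197.3] [133.1 258.1] 4.0 head [-0.03  1.  ]
handle
px [384. 187.] A 639 c [ 653.1 -197.2] th -1.503 rect [ 653.3 -196. ] [10.9 67.9] 1.7 head [ 0.07 -1.  ]
bins
px [189. 239.] A 35790 c [498.3 325.2] th -1.489 rect [497.9 325.1] [191.  196.7] 3.9 head [-0.08  1.  ]
px [278. 228.] A 35661 c [534.1  89.3] th 1.505 rect [533.7  89.6] [191.1 193.5] 5.7 head [-0.07 -1.  ]
63.13324811112046 317.94792010315336 203.49006784662492 [110.55089581 620.18012287 372.4283596 ] [[ 0.30523548  0.95227553 -0.00161867]
 [ 0.89965352 -0.28781034  0.32831196]
 [ 0.31217758 -0.1016687  -0.94456796]]
```

View pics/w0.png

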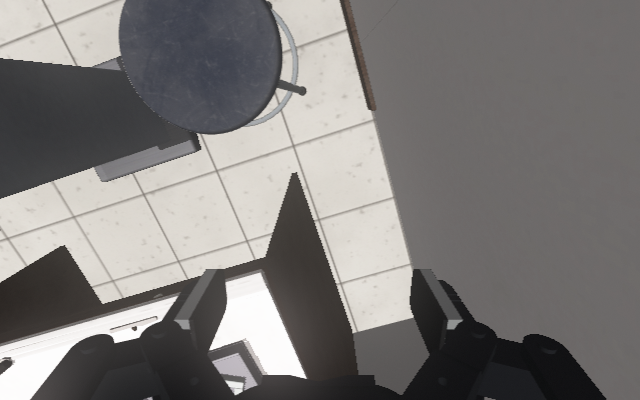

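```bash
cat >> h.py <<'E'
def go(x,y,z,yaw=None):
    "tool-frame shift (in present frame, before the turn) and turn to the target; yaw taken mod pi"
    s=sense(); p=s["eef_pos"]; a=s["tcp_rot"][2]; d=np.array([x,y,z])-p
    t=np.array([np.cos(a)*d[0]+np.sin(a)*d[1], np.sin(a)*d[0]-np.cos(a)*d[1], -d[2]])
    tr=0 if yaw is None else -((yaw-a+np.pi/2)%np.pi-np.pi/2)
    n=max(1,int(np.ceil(np.linalg.norm(t)/41))); m=int(np.ceil(abs(tr)/.12))
    print("t=%.2f pos"%s["clock"],p.round(1),"yaw %.3f"%a,"shift",t.round(1),"rows",n,"each",(t/n).round(1),"| turn %.3f"%tr,"rows",m,"q",s["qpos"].round(2))
E
python3 -c "
from h import *
go(440,-185,200,-.376)"
```

```text
t=0.20 pos [190.4 594.9 201.6] yaw 2.832 shift [-475.4 -666.7    1.6] rows 20 each [-23.8 -33.3   0.1] | turn 0.066 rows 1 q [ 1.26  0.35  1.63  0.    1.16 -0.  ]
```

step_arm:
  motion:
    - {"claw":40,"delta_pos":[-23.8,-33.3,0],"turn":0.066}
    - {"claw":40,"delta_pos":[-21.5,-34.8,0],"turn":0}
    - {"claw":40,"delta_pos":[-21.5,-34.8,0],"turn":0}
    - {"claw":40,"delta_pos":[-21.5,-34.8,0],"turn":0}
    - {"claw":40,"delta_pos":[-21.5,-34.8,0],"turn":0}
    - {"claw":40,"delta_pos":[-21.5,-34.8,0],"turn":0}
    - {"claw":40,"delta_pos":[-21.5,-34.8,0],"turn":0}
    - {"claw":40,"delta_pos":[-21.5,-34.8,0],"turn":0}
  force: 50

```text
clock: 0.87
eef_pos: [253.4, 272.6, 202.0]
tcp_rot: [3.142, 0.0, 2.767]
contact_force: [0.5, -0.6, 0.8]
opening: 0.468
grasp_force: 0.0
```

step_arm:
  motion:
    - {"claw":40,"delta_pos":[-21.5,-34.8,0],"turn":0}
    - {"claw":40,"delta_pos":[-21.5,-34.8,0],"turn":0}
    - {"claw":40,"delta_pos":[-21.5,-34.8,0],"turn":0}
    - {"claw":40,"delta_pos":[-21.5,-34.8,0],"turn":0}
    - {"claw":40,"delta_pos":[-21.5,-34.8,0],"turn":0}
    - {"claw":40,"delta_pos":[-21.5,-34.8,0],"turn":0}
    - {"claw":40,"delta_pos":[-21.5,-34.8,0],"turn":0}
    - {"claw":40,"delta_pos":[-21.5,-34.8,0],"turn":0}

```text
clock: 1.53
eef_pos: [310.7, -44.2, 202.5]
tcp_rot: [3.141, 0.001, 2.766]
contact_force: [1.2, 1.3, -0.5]
opening: 0.469
grasp_force: 0.0
```

step_arm:
  motion:
    - {"claw":40,"delta_pos":[-21.5,-34.8,0],"turn":0}
    - {"claw":40,"delta_pos":[-21.5,-34.8,0],"turn":0}
    - {"claw":40,"delta_pos":[-21.5,-34.8,0],"turn":0}
    - {"claw":40,"delta_pos":[0,0,0],"turn":0}
    - {"claw":40,"delta_pos":[0,0,0],"turn":0}

```text
clock: 1.95
eef_pos: [332.4, -165.1, 202.0]
tcp_rot: [-3.142, -0.0, 2.761]
contact_force: [-0.3, 0.6, -0.3]
opening: 0.471
grasp_force: 0.0
```

```bash
python3 - <<'E'
from h import *
go(440,-185,200,-.376)
f=grab_frame("wrist");cv2.imwrite("pics/w1.png",f["img"][:,:,::-1]);np.save("f.npy",f,allow_pickle=True)
for X in ([443,-183,30],[440,-185,14],[443,-55,30],[443,-311,30]): print(proj(f,X))
E
```

```text
t=1.95 pos [ 332.4 -165.1  202. ] yaw 2.761 shift [-107.3   21.5    2. ] rows 3 each [-35.8   7.2   0.7] | turn -0.005 rows 1 q [-0.47 -0.06  2.13 -0.    1.07 -1.66]
[339.06612584 262.26402881]
[335.90502246 254.33495286]
[444.04905714 225.35411942]
[242.25418679 296.30117993]
```

View pics/w1.png

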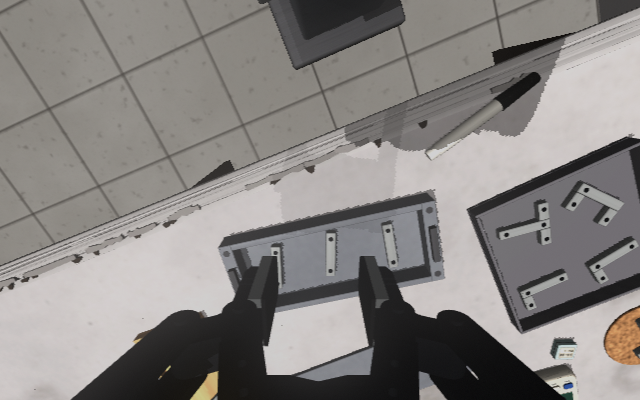

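```bash
cat >> h.py <<'E'
def inbox(f,c,yaw,hx,hy,z=14):
    "copy of frame with everything outside a world rectangle blacked"
    R=np.array([[np.cos(yaw),-np.sin(yaw)],[np.sin(yaw),np.cos(yaw)]])
    P=np.array([proj(f,[*(np.array(c)+R@[a*hx,b*hy]),z]) for a,b in((1,1),(1,-1),(-1,-1),(-1,1))])
    m=np.zeros(f["img"].shape[:2],np.uint8); cv2.fillPoly(m,[P.round().astype(np.int32)],255)
    return dict(f,img=cv2.bitwise_and(f["img"],f["img"],mask=m))
E
python3 - <<'E'
from h import *
f=np.load("f.npy",allow_pickle=True).item()
g=cv2.cvtColor(f["img"],cv2.COLOR_RGB2GRAY)
print(g[240,300:420:3])
for p in ((220,247),(435,192),(443,277),(240,312)): print(ray(f,p,30).round(1))
show(blobs(inbox(f,(443,-183),-.15,40,108),14,165,(0,0,640,400),200,3000))
E
```

```text
[137 139 137 136 137 135 134 135 134 172  54 132  79 134 132 130 130 131
 131 132 133 132 131 132 135 137 136 136 120 170 167 144 117 141 142 140
 141 140 140 140]
[ 372.4 -305.2   30. ]
[400.5 -54.1  30. ]
[508.6 -73.4  30. ]
[ 462.9 -323.9   30. ]
px [329. 253.] A 293 c [ 436.4 -191.6] th -0.385 rect [ 438.1 -192. ] [ 7.5 56.7] 68.7 head [-0.93  0.38]
```

```bash
python3 - <<'E'
from h import *
f=np.load("f.npy",allow_pickle=True).item()
show(blobs(inbox(f,(443,-183),-.15,40,108),14,152,(0,0,640,400),200,3000))
t=grab_frame("top")
g=t["img"].astype(int)
show(blobs(inbox(t,(443,-183),-.15,40,108),14,172,(0,0,640,400),150,3000))
# rim: box outline in wrist view
for thr in (165,175): show(blobs(inbox(f,(443,-183),-.15,65,150,30),30,thr,(0,0,640,400),15000,60000,True))
E
```

```text
px [330. 254.] A 452 c [ 437.6 -191.5] th -0.383 rect [ 438.3 -191.5] [ 8.7 56.7] 68.7 head [-0.93  0.37]
px [390. 246.] A 471 c [ 454.5 -119.5] th -0.169 rect [ 454.6 -119.6] [ 9.8 57. ] 80.6 head [-0.99  0.17]
px [406. 270.] A 367 c [ 430.2 -260.7] th -0.364 rect [ 430.7 -261.3] [10.4 58.1] 68.3 head [-0.93  0.36]
px [380. 266.] A 327 c [ 438.8 -190.9] th -0.373 rect [ 438.8 -190.7] [ 8.8 56.6] 67.9 head [ 0.93 -0.36]
px [354. 260.] A 320 c [ 455.1 -119. ] th -0.147 rect [ 455.1 -119. ] [10.1 57. ] 80.0 head [-0.99  0.15]
```

```bash
python3 -c "
from h import *
go(454.8,-119.2,14,-.155)"
```

```text
t=2.05 pos [ 332.  -162.7  201.8] yaw 2.765 shift [-98.2  85.6 187.8] rows 6 each [-16.4  14.3  31.3] | turn -0.222 rows 2 q [-0.46 -0.06  2.13  0.    1.07 -1.65]
```

step_arm:
  motion:
    - {"claw":32,"delta_pos":[-24.5,21.4,20],"turn":0}
    - {"claw":32,"delta_pos":[-24.5,21.4,20],"turn":0}
    - {"claw":32,"delta_pos":[-24.5,21.4,20],"turn":0}
    - {"claw":32,"delta_pos":[-24.5,21.4,20],"turn":0}
    - {"claw":32,"delta_pos":[0,0,20],"turn":-0.111}
    - {"claw":32,"delta_pos":[0,0,20],"turn":-0.111}
    - {"claw":32,"delta_pos":[0,0,0],"turn":0}

```text
clock: 2.63
eef_pos: [452.7, -116.6, 79.0]
tcp_rot: [3.141, -0.006, 2.997]
contact_force: [-1.1, -0.5, 0.2]
opening: 0.374
grasp_force: 0.0
```

```bash
python3 - <<'E'
from h import *
go(454.8,-119.2,14,-.155)
f=grab_frame("wrist");cv2.imwrite("pics/w2.png",f["img"][:,:,::-1])
show(blobs(inbox(f,(443,-185),-.15,40,100),14,152,(0,0,640,400),200,3000))
E
```

```text
t=2.63 pos [ 452.7 -116.6   79. ] yaw 2.997 shift [-2.4 -2.3 65. ] rows 2 each [-1.2 -1.2 32.5] | turn 0.010 rows 1 q [-0.26  0.28  2.07  0.    0.8  -1.68]
px [318. 185.] A 894 c [ 435.  -114.6] th -0.300 rect [ 448.8 -112.3] [53.9 69.8] 80.8 head [-0.96  0.3 ]
```

View pics/w2.png

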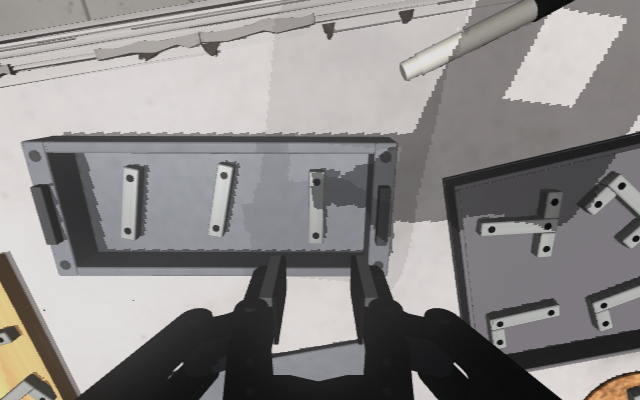

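```bash
python3 - <<'E'
from h import *
f=grab_frame("wrist")
P=np.array([ray(f,p,30)[:2] for p in ((35,156),(378,147),(377,265),(65,266))]);print(P.round(1),P.mean(0))
print(np.linalg.norm(P[0]-P[1]),np.linalg.norm(P[1]-P[2]),np.linalg.norm(P[2]-P[3]),np.linalg.norm(P[3]-P[0]))
for a in((316,181),(315,236)):print(ray(f,a,14))
d=P[1]-P[0]+P[2]-P[3];print("yaw",np.arctan2(d[1],d[0])-np.pi/2)
E
```

```text
[[ 382.6 -303.6]
 [ 412.3  -70.2]
 [ 502.7  -79.5]
 [ 466.9 -317.5]] [ 441.15022604 -192.69993735]
235.23025912755557 90.87355350680151 240.71892938703022 85.46038145604824
[ 433.71587034 -116.37534667   14.        ]
[ 478.50098558 -124.17440607   14.        ]
yaw -0.13810214403683108
```

step_arm:
  motion:
    - {"claw":32,"delta_pos":[-2.5,-2.7,32],"turn":0}
    - {"claw":32,"delta_pos":[0,0,33],"turn":0}
    - {"claw":32,"delta_pos":[0,0,0],"turn":0}
    - {"claw":0,"delta_pos":[0,0,0],"turn":0}
    - {"claw":0,"delta_pos":[0,0,0],"turn":0}
    - {"claw":0,"delta_pos":[0,0,0],"turn":0}
    - {"claw":0,"delta_pos":[0,0,0],"turn":0}

```text
clock: 3.32
eef_pos: [458.5, -122.9, 19.0]
tcp_rot: [-3.141, 0.003, 2.987]
contact_force: [-0.3, -0.7, -0.5]
opening: 0.002
grasp_force: 0.0
```

step_arm:
  motion:
    - {"claw":0,"delta_pos":[0,0,0],"turn":0}
    - {"claw":0,"delta_pos":[0,0,-20],"turn":0}
    - {"claw":0,"delta_pos":[0,0,-33],"turn":0}
    - {"claw":0,"delta_pos":[0,0,-33],"turn":0}
    - {"claw":0,"delta_pos":[0,0,0],"turn":0}

```text
clock: 3.73
eef_pos: [460.8, -123.5, 108.9]
tcp_rot: [-3.141, 0.009, 2.987]
contact_force: [1.9, -0.7, 0.2]
opening: 0.002
grasp_force: 0.0
```

```bash
python3 -c "
from h import *
t=grab_frame('top')
show(blobs(t,14,150,(158,208,222,272),300,3000));go(540,278,100,None)"
```

```text
px [206. 257.] A 561 c [447.3 280.2] th -0.067 rect [452.2 280.6] [59.6 29. ] 8.3 head [-1.    0.07]
px [175. 254.] A 743 c [455.6 364.2] th 1.089 rect [459.4 361.9] [57.7 31.6] 62.2 head [0.46 0.89]
px [170. 226.] A 690 c [529.2 380.1] th -0.645 rect [537.1 373.2] [52.5 57. ] 51.0 head [-0.8  0.6]
t=3.78 pos [ 459.8 -123.3  106.7] yaw 2.988 shift [-17.6 408.8   6.7] rows 10 each [-1.8 40.9  0.7] | turn 0.000 rows 0 q [-0.27  0.24  2.04  0.    0.85 -1.68]
```

```bash
python3 - <<'E'
from h import *
f=grab_frame("wrist");cv2.imwrite("pics/w3.png",f["img"][60:340,:,::-1])
print(sense()["eef_pos"],sense()["opening"])
show(blobs(inbox(f,(441,-191),-.14,40,100),14,152,(0,0,640,400),200,3000))
E
```

```text
[ 458.43146026 -122.88209753  104.96223325] -0.0007914682865221423
px [322. 165.] A 1174 c [ 433.3 -116.2] th -0.225 rect [ 447.7 -116.8] [51.5 71.6] 81.2 head [-0.97  0.22]
```

View pics/w3.png

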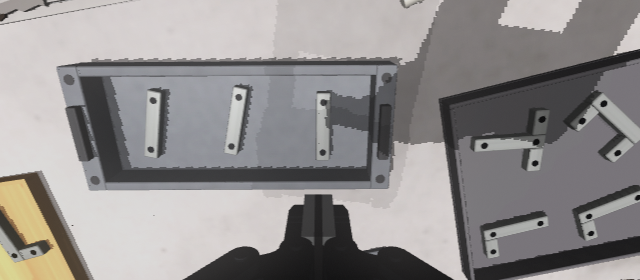

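```bash
python3 - <<'E'
from h import *
f=grab_frame("wrist")
a,b=ray(f,(323,162),14),ray(f,(322,214),14);print(a,b,(a+b)/2)
go(454.8,-119.8,13,-.155)
E
```

```text
[ 430.93953214 -115.24373158   14.        ] [ 475.75649987 -122.85622951   14.        ] [ 453.348016   -119.04998055   14.        ]
t=3.88 pos [ 457.4 -122.6  103.7] yaw 2.988 shift [ 3.   2.4 90.7] rows 3 each [ 1.   0.8 30.2] | turn 0.001 rows 1 q [-0.27  0.25  2.04 -0.    0.85 -1.68]
```

Still settling; I'll descend part way, let it settle and read.

step_arm:
  motion:
    - {"claw":32,"delta_pos":[2.5,2.5,30],"turn":0}
    - {"claw":32,"delta_pos":[0,0,30],"turn":0}
    - {"claw":32,"delta_pos":[0,0,20],"turn":0}
    - {"claw":32,"delta_pos":[0,0,0],"turn":0}
    - {"claw":32,"delta_pos":[0,0,0],"turn":0}
    - {"claw":32,"delta_pos":[0,0,0],"turn":0}
    - {"claw":32,"delta_pos":[0,0,0],"turn":0}
    - {"claw":32,"delta_pos":[0,0,0],"turn":0}

```text
clock: 4.55
eef_pos: [456.0, -119.9, 24.1]
tcp_rot: [-3.141, 0.002, 2.988]
contact_force: [0.9, -0.0, 0.2]
opening: 0.374
grasp_force: 0.0
```

step_arm:
  motion:
    - {"claw":32,"delta_pos":[0,0,0],"turn":0}
    - {"claw":32,"delta_pos":[0,0,0],"turn":0}
    - {"claw":32,"delta_pos":[0,0,0],"turn":0}

```text
clock: 4.8
eef_pos: [455.4, -119.8, 23.6]
tcp_rot: [-3.141, 0.001, 2.988]
contact_force: [-0.9, -0.1, -0.1]
opening: 0.375
grasp_force: 0.0
```

step_arm:
  motion:
    - {"claw":32,"delta_pos":[0,0,11],"turn":0}
    - {"claw":32,"delta_pos":[0,0,0],"turn":0}
    - {"claw":32,"delta_pos":[0,0,0],"turn":0}
    - {"claw":32,"delta_pos":[0,0,0],"turn":0}
    - {"claw":0,"delta_pos":[0,0,0],"turn":0}
    - {"claw":0,"delta_pos":[0,0,0],"turn":0}
    - {"claw":0,"delta_pos":[0,0,0],"turn":0}
    - {"claw":0,"delta_pos":[0,0,0],"turn":0}

```text
clock: 5.47
eef_pos: [455.2, -119.7, 12.3]
tcp_rot: [-3.142, 0.0, 2.988]
contact_force: [1.3, -0.4, 0.6]
opening: -0.0
grasp_force: 0.0
```

step_arm:
  motion:
    - {"claw":0,"delta_pos":[0,0,0],"turn":0}
    - {"claw":0,"delta_pos":[0,0,0],"turn":0}

```text
clock: 5.63
eef_pos: [455.1, -119.7, 12.1]
tcp_rot: [-3.142, 0.0, 2.988]
contact_force: [-0.1, -0.7, 0.7]
opening: -0.003
grasp_force: 0.0
```

```bash
python3 - <<'E'
from h import *
f=grab_frame("wrist");s=grab_frame("scene")
a=f["img"][60:400,120:520];b=cv2.resize(s["img"][180:340,220:360],(385,440))
c=np.zeros((440,800,3),np.uint8);c[:340,:400]=a;c[:,410:795]=b
cv2.imwrite("pics/w4.png",c[:,:,::-1])
E
```

```text
(no output)
```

View pics/w4.png

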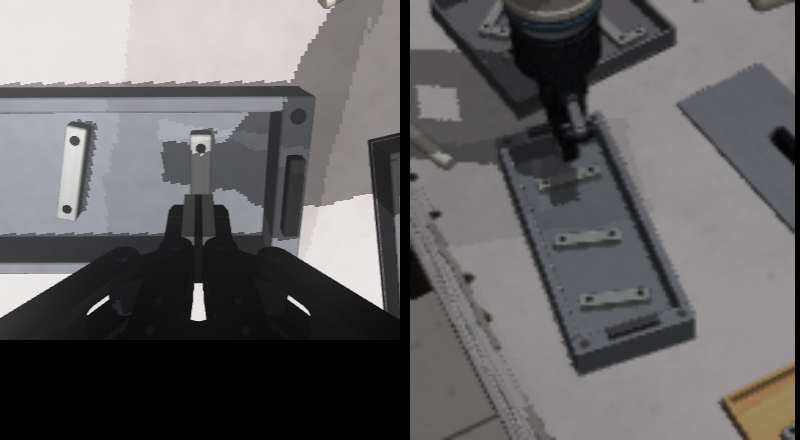

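```bash
python3 - <<'E'
from h import *
s=grab_frame("scene"); f=grab_frame("wrist")
c=-f["R"].T@f["t"]; e=sense()["eef_pos"]; print("cam-TCP",c-e, e)
k=385/140; kk=440/160
for z in(4,10,20,30,40):
    p=proj(s,[455,-119.7,z]); print(z,"scene crop",(p[0]-220)*k+410,(p[1]-180)*kk,"wrist crop",proj(f,[455,-119.7,z])-[120,60])
for X in([433.7,-116.4,14],[478.5,-124.2,14],[442.6,-194,30],[412,-70,30],[502,-79,30]): p=proj(s,X); print(X,(p[0]-220)*k+410,(p[1]-180)*kk)
E
```

```text
cam-TCP [-82.95823842  12.25531822 170.92202588] [ 455.09260366 -119.65862379   12.07250098]
4 scene crop 570.4443856802458 183.70042670183838 wrist crop [199.0555869  177.23887005]
10 scene crop 570.0196793458122 179.45887443330787 wrist crop [199.08312349 181.59878871]
20 scene crop 569.3053360963806 172.32471140233372 wrist crop [199.13284029 189.47054116]
30 scene crop 568.5827467309737 165.10819421488424 wrist crop [199.1880174 198.2068347]
40 scene crop 567.8517676354782 157.80788859339265 wrist crop [199.24960664 207.95837164]
[433.7, -116.4, 14] 547.453982056496 182.82269738398776
[478.5, -124.2, 14] 594.5046823773271 170.42840599625944
[442.6, -194, 30] 592.3146751002982 225.15062005081018
[412, -70, 30] 504.13805524445814 147.47647632074515
[502, -79, 30] 594.5816667278784 119.21757416368733
```

```bash
python3 - <<'E'
import rig
print([n for n in dir(rig) if not n.startswith('__')]); print(getattr(rig,"tcp_to_tips",None))
E
```

```text
['MotionError', 'grab_frame', 'sense', 'sign_off', 'tcp_to_tips']
8.0
```

step_arm:
  motion:
    - {"claw":32,"delta_pos":[0,0,0],"turn":0}
    - {"claw":32,"delta_pos":[0,0,0],"turn":0}
    - {"claw":32,"delta_pos":[0,0,4],"turn":0}
    - {"claw":32,"delta_pos":[0,0,4],"turn":0}
    - {"claw":32,"delta_pos":[0,0,0],"turn":0}
    - {"claw":32,"delta_pos":[0,0,0],"turn":0}
    - {"claw":32,"delta_pos":[0,0,0],"turn":0}

```text
clock: 6.42
eef_pos: [455.0, -119.6, 3.9]
tcp_rot: [3.142, -0.0, 2.988]
contact_force: [-0.2, -0.2, 0.4]
opening: 0.375
grasp_force: 0.0
```

step_arm:
  motion:
    - {"claw":0,"delta_pos":[0,0,0],"turn":0}
    - {"claw":0,"delta_pos":[0,0,0],"turn":0}
    - {"claw":0,"delta_pos":[0,0,0],"turn":0}
    - {"claw":0,"delta_pos":[0,0,0],"turn":0}
    - {"claw":0,"delta_pos":[0,0,0],"turn":0}

```text
clock: 6.83
eef_pos: [455.1, -119.7, 4.2]
tcp_rot: [-3.142, 0.0, 2.988]
contact_force: [-0.2, -0.1, 0.9]
opening: 0.0
grasp_force: 0.0
```

step_arm:
  motion:
    - {"claw":32,"delta_pos":[0,0,0],"turn":0}
    - {"claw":32,"delta_pos":[0,0,0],"turn":0}
    - {"claw":32,"delta_pos":[0,0,3],"turn":0}
    - {"claw":32,"delta_pos":[0,0,3],"turn":0}
    - {"claw":32,"delta_pos":[0,0,0],"turn":0}
    - {"claw":32,"delta_pos":[0,0,0],"turn":0}
    - {"claw":32,"delta_pos":[0,0,0],"turn":0}

```text
clock: 7.42
eef_pos: [455.0, -119.6, -2.0]
tcp_rot: [3.142, -0.0, 2.988]
contact_force: [0.2, 0.0, 0.2]
opening: 0.378
grasp_force: 0.0
```

step_arm:
  motion:
    - {"claw":0,"delta_pos":[0,0,0],"turn":0}
    - {"claw":0,"delta_pos":[0,0,0],"turn":0}
    - {"claw":0,"delta_pos":[0,0,0],"turn":0}
    - {"claw":0,"delta_pos":[0,0,0],"turn":0}
    - {"claw":0,"delta_pos":[0,0,0],"turn":0}

```text
clock: 7.83
eef_pos: [455.1, -119.7, -1.9]
tcp_rot: [-3.142, -0.0, 2.988]
contact_force: [0.2, -0.2, 0.1]
opening: 0.001
grasp_force: 0.0
```

```bash
python3 - <<'E'
from h import *
f=grab_frame("wrist");s=grab_frame("scene")
a=cv2.resize(f["img"][150:350,240:400],(400,500),interpolation=cv2.INTER_CUBIC);b=cv2.resize(s["img"][200:270,250:306],(400,500),interpolation=cv2.INTER_CUBIC)
cv2.imwrite("pics/w5.png",np.hstack([a,b])[:,:,::-1])
print(proj(f,[455,-119.7,14]),proj(s,[455,-119.7,14]))
E
```

```text
[319.18471299 256.27457262] [278.08542637 244.22363683]
```

View pics/w5.png

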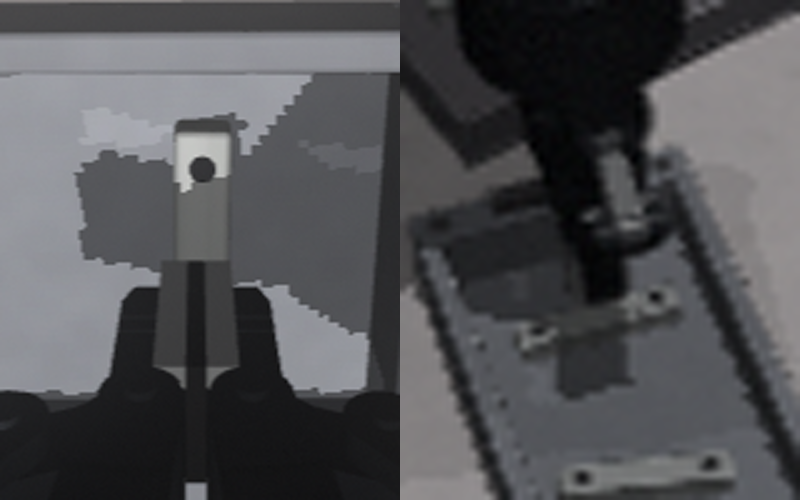

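```bash
python3 - <<'E'
from h import *
f=grab_frame("wrist");s=grab_frame("scene")
print(s["t"])
a=sense()["tcp_rot"][2]; tx=np.array([np.cos(a),np.sin(a),0])
for z in (12,15,18,21,24,27,30):
    e=[ray(f,(240+u/2.5,150+262/2.5),z) for u in(160,235)]
    print(z,"wrist edge pts",e[0][:2].round(1),e[1][:2].round(1),"-> tip centre",((e[0]+e[1])/2-11*tx)[:2].round(1),"scene",[ray(s,(250+(u-400)*.14,200+v*.14),z)[:2].round(1) for u,v in((582,298),(622,300))])
E
```

```text
[-546.28498099  207.73515486 1128.51191249]
12 wrist edge pts [ 453.9 -127.8] [ 456.4 -111.8] -> tip centre [ 466.  -121.5] scene [array([ 453.5, -107. ]), array([ 465.7, -115. ])]
15 wrist edge pts [ 452.3 -127.4] [ 454.8 -111.7] -> tip centre [ 464.4 -121.3] scene [array([ 452.5, -109.5]), array([ 464.7, -117.5])]
18 wrist edge pts [ 450.8 -127. ] [ 453.2 -111.6] -> tip centre [ 462.8 -121. ] scene [array([ 451.6, -112. ]), array([ 463.7, -120. ])]
21 wrist edge pts [ 449.2 -126.7] [ 451.6 -111.6] -> tip centre [ 461.3 -120.8] scene [array([ 450.6, -114.6]), array([ 462.7, -122.5])]
24 wrist edge pts [ 447.7 -126.3] [ 449.9 -111.5] -> tip centre [ 459.7 -120.6] scene [array([ 449.7, -117.1]), array([ 461.7, -125. ])]
27 wrist edge pts [ 446.1 -125.9] [ 448.3 -111.4] -> tip centre [ 458.1 -120.3] scene [array([ 448.7, -119.6]), array([ 460.6, -127.4])]
30 wrist edge pts [ 444.5 -125.5] [ 446.7 -111.3] -> tip centre [ 456.5 -120.1] scene [array([ 447.7, -122.1]), array([ 459.6, -129.9])]
```

step_arm:
  motion:
    - {"claw":32,"delta_pos":[0,0,0],"turn":0}
    - {"claw":32,"delta_pos":[0,0,0],"turn":0}
    - {"claw":32,"delta_pos":[0,0,7],"turn":0}
    - {"claw":32,"delta_pos":[0,0,7],"turn":0}
    - {"claw":32,"delta_pos":[0,0,0],"turn":0}
    - {"claw":32,"delta_pos":[0,0,0],"turn":0}
    - {"claw":32,"delta_pos":[0,0,0],"turn":0}
    - {"claw":32,"delta_pos":[0,0,0],"turn":0}

```text
clock: 8.7
eef_pos: [455.1, -119.7, -15.9]
tcp_rot: [3.142, -0.0, 2.988]
contact_force: [0.4, 0.7, 0.6]
opening: 0.375
grasp_force: 0.0
```

step_arm:
  motion:
    - {"claw":0,"delta_pos":[0,0,0],"turn":0}
    - {"claw":0,"delta_pos":[0,0,0],"turn":0}
    - {"claw":0,"delta_pos":[0,0,0],"turn":0}
    - {"claw":0,"delta_pos":[0,0,0],"turn":0}
    - {"claw":0,"delta_pos":[0,0,0],"turn":0}

```text
clock: 9.12
eef_pos: [455.3, -119.7, -15.7]
tcp_rot: [-3.142, 0.0, 2.988]
contact_force: [-0.8, 0.5, 4.6]
opening: 0.083
grasp_force: 49.3
```

step_arm:
  motion:
    - {"claw":32,"delta_pos":[0,0,0],"turn":0}
    - {"claw":32,"delta_pos":[0,0,0],"turn":0}
    - {"claw":32,"delta_pos":[0,0,3],"turn":0}
    - {"claw":32,"delta_pos":[0,0,3],"turn":0}
    - {"claw":32,"delta_pos":[0,0,0],"turn":0}
    - {"claw":32,"delta_pos":[0,0,0],"turn":0}
    - {"claw":32,"delta_pos":[0,0,0],"turn":0}
    - {"claw":32,"delta_pos":[0,0,0],"turn":0}

```text
clock: 9.78
eef_pos: [455.1, -119.7, -21.9]
tcp_rot: [-3.142, -0.0, 2.988]
contact_force: [0.3, 0.0, 0.3]
opening: 0.372
grasp_force: 0.0
```

step_arm:
  motion:
    - {"claw":0,"delta_pos":[0,0,0],"turn":0}
    - {"claw":0,"delta_pos":[0,0,0],"turn":0}
    - {"claw":0,"delta_pos":[0,0,0],"turn":0}
    - {"claw":0,"delta_pos":[0,0,0],"turn":0}
    - {"claw":0,"delta_pos":[0,0,0],"turn":0}

```text
clock: 10.2
eef_pos: [455.2, -119.7, -21.7]
tcp_rot: [-3.142, 0.0, 2.988]
contact_force: [-0.9, 1.2, 5.7]
opening: 0.122
grasp_force: 49.2
```

```bash
python3 - <<'E'
from h import *
f=grab_frame("wrist");s=grab_frame("scene")
a=cv2.resize(f["img"][150:350,240:400],(400,500),interpolation=cv2.INTER_CUBIC);b=cv2.resize(s["img"][200:270,250:306],(400,500),interpolation=cv2.INTER_CUBIC)
cv2.imwrite("pics/w6.png",np.hstack([a,b])[:,:,::-1])
E
```

```text
(no output)
```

View pics/w6.png

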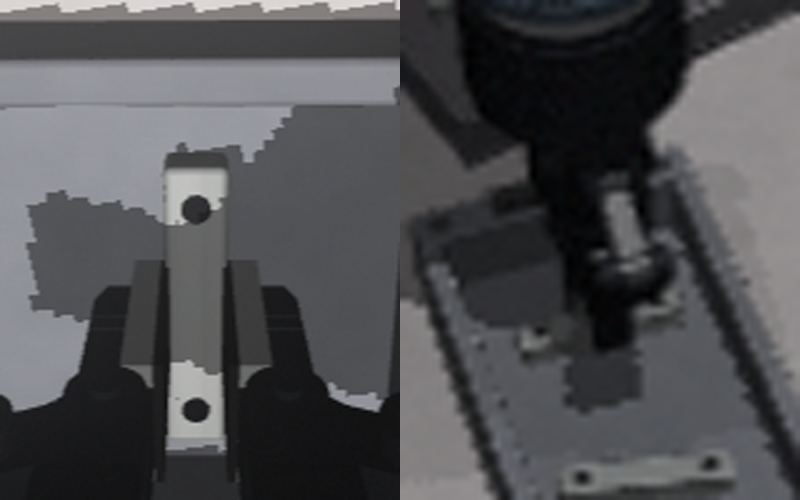

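step_arm:
  motion:
    - {"claw":0,"delta_pos":[0,0,-20],"turn":0}
    - {"claw":0,"delta_pos":[0,0,-35],"turn":0}
    - {"claw":0,"delta_pos":[0,0,-40],"turn":0}
    - {"claw":0,"delta_pos":[0,0,0],"turn":0}
    - {"claw":0,"delta_pos":[0,0,0],"turn":0}
    - {"claw":0,"delta_pos":[0,0,0],"turn":0}
  force: 60

```text
clock: 10.8
eef_pos: [454.9, -119.6, 73.0]
tcp_rot: [-3.142, 0.0, 2.988]
contact_force: [0.2, 0.8, -0.5]
opening: 0.114
grasp_force: 60.9
```

```bash
python3 -c "
from h import *
go(542,284,75)"
```

```text
t=10.80 pos [ 454.9 -119.6   73. ] yaw 2.988 shift [-24.2 412.2  -2. ] rows 11 each [-2.2 37.5 -0.2] | turn 0.000 rows 0 q [-0.26  0.29  2.07  0.    0.78 -1.68]
```

step_arm:
  motion:
    - {"claw":0,"delta_pos":[-2.2,37.5,0],"turn":0}
    - {"claw":0,"delta_pos":[-2.2,37.5,0],"turn":0}
    - {"claw":0,"delta_pos":[-2.2,37.5,0],"turn":0}
    - {"claw":0,"delta_pos":[-2.2,37.5,0],"turn":0}
    - {"claw":0,"delta_pos":[-2.2,37.5,0],"turn":0}
    - {"claw":0,"delta_pos":[-2.2,37.5,0],"turn":0}
    - {"claw":0,"delta_pos":[-2.2,37.5,0],"turn":0}
    - {"claw":0,"delta_pos":[-2.2,37.5,0],"turn":0}

```text
clock: 11.47
eef_pos: [517.1, 175.6, 71.1]
tcp_rot: [-3.14, -0.003, 2.988]
contact_force: [1.1, -0.5, -0.7]
opening: 0.111
grasp_force: 60.9
```

step_arm:
  motion:
    - {"claw":0,"delta_pos":[-2.2,37.5,0],"turn":0}
    - {"claw":0,"delta_pos":[-2.2,37.5,0],"turn":0}
    - {"claw":0,"delta_pos":[-2.2,37.5,0],"turn":0}
    - {"claw":0,"delta_pos":[0,0,0],"turn":0}
    - {"claw":0,"delta_pos":[0,0,0],"turn":0}
    - {"claw":0,"delta_pos":[0,0,0],"turn":0}

```text
clock: 11.97
eef_pos: [540.7, 283.5, 71.0]
tcp_rot: [-3.139, -0.003, 2.989]
contact_force: [0.4, -0.1, -0.8]
opening: 0.113
grasp_force: 60.9
```

```bash
python3 - <<'E'
from h import *
go(542,284,-20)
f=grab_frame("wrist");cv2.imwrite("pics/w7.png",f["img"][:,:,::-1]);np.save("f.npy",f,allow_pickle=True)
t=grab_frame("top"); show(blobs(inbox(t,(441,-191),-.14,40,108),14,172,(0,0,640,400),150,3000))
show(blobs(inbox(f,(498,325),.068,85,85),14,150,(0,0,640,400),400,3000))
E
```

```text
t=11.97 pos [540.7 283.5  71. ] yaw 2.989 shift [-1.2  0.7 91. ] rows 3 each [-0.4  0.2 30.3] | turn 0.000 rows 0 q [ 0.48  0.48  1.77 -0.    0.9  -0.94]
px [406. 270.] A 341 c [ 430.5 -260.6] th -0.376 rect [ 430.9 -260.7] [ 9.4 57.8] 67.2 head [-0.93  0.37]
px [380. 266.] A 327 c [ 438.8 -190.9] th -0.373 rect [ 438.8 -190.7] [ 8.8 56.6] 67.9 head [ 0.93 -0.36]
px [474.  75.] A 792 c [465.4 397.8] th 0.074 rect [465.3 396.4] [43.6 24.4] 6.4 head [1.   0.07]
```

View pics/w7.png

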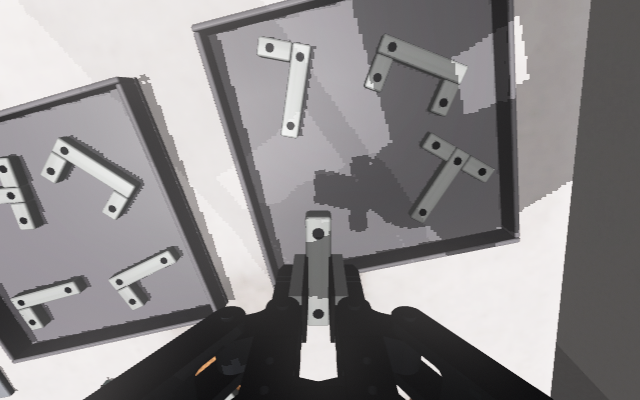

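```bash
python3 - <<'E'
from h import *
f=np.load("f.npy",allow_pickle=True).item()
print(proj(f,[541,284,14]),proj(f,[571,279,14]),proj(f,[511,289,14]))
P=np.array([ray(f,p,14)[:2] for p in((436,145),(482,172),(457,160),(422,213))]);print(P.round(1))
d=P[2]-P[3];e=P[0]-P[1];print("mid",(P[2]+P[3])/2,np.hypot(*d),np.arctan2(d[1],d[0]),"cross",np.hypot(*e),np.arctan2(e[1],e[0])+np.pi/2)
E
```

```text
[319.79994983 209.8971645 ] [319.26480907 246.66209418] [320.38054564 170.00940796]
[[505.6 371.4]
 [530.  403.2]
 [518.5 385.7]
 [555.  359.2]]
mid [536.79497843 372.43932887] 45.07960751163984 2.51403049985477 cross 40.11213741862435 -0.6538582204379368
```

step_arm:
  motion:
    - {"claw":0,"delta_pos":[0,0,30],"turn":0}
    - {"claw":0,"delta_pos":[0,0,30],"turn":0}
    - {"claw":0,"delta_pos":[0,0,22],"turn":0}
    - {"claw":0,"delta_pos":[0,0,5],"turn":0}
    - {"claw":0,"delta_pos":[0,0,0],"turn":0}
    - {"claw":0,"delta_pos":[0,0,0],"turn":0}
    - {"claw":0,"delta_pos":[0,0,0],"turn":0}
    - {"claw":0,"delta_pos":[0,0,0],"turn":0}

```text
clock: 12.73
eef_pos: [543.3, 284.6, -12.3]
tcp_rot: [3.14, 0.002, 2.988]
contact_force: [-0.2, -0.0, -0.5]
opening: 0.114
grasp_force: 60.9
```

step_arm:
  motion:
    - {"claw":0,"delta_pos":[0,0,4],"turn":0}
    - {"claw":0,"delta_pos":[0,0,0],"turn":0}
    - {"claw":0,"delta_pos":[0,0,0],"turn":0}
    - {"claw":0,"delta_pos":[0,0,0],"turn":0}
    - {"claw":32,"delta_pos":[0,0,0],"turn":0}
    - {"claw":32,"delta_pos":[0,0,0],"turn":0}
    - {"claw":32,"delta_pos":[0,0,-35],"turn":0}
    - {"claw":32,"delta_pos":[0,0,-35],"turn":0}

```text
clock: 13.4
eef_pos: [540.3, 283.3, 50.8]
tcp_rot: [-3.139, -0.004, 2.988]
contact_force: [0.7, -0.3, 0.8]
opening: 0.379
grasp_force: 0.0
```

step_arm:
  motion:
    - {"claw":32,"delta_pos":[0,0,0],"turn":0}
    - {"claw":32,"delta_pos":[0,0,0],"turn":0.12}
    - {"claw":32,"delta_pos":[0,0,0],"turn":0.12}
    - {"claw":32,"delta_pos":[0,0,0],"turn":0.12}
    - {"claw":32,"delta_pos":[0,0,0],"turn":0.12}
    - {"claw":32,"delta_pos":[0,0,0],"turn":0}
    - {"claw":32,"delta_pos":[0,0,0],"turn":0}

```text
clock: 13.98
eef_pos: [542.3, 284.3, 52.1]
tcp_rot: [3.141, 0.0, 2.512]
contact_force: [0.1, 0.3, -0.3]
opening: 0.376
grasp_force: 0.0
```

```bash
python3 -c "
from h import *
go(536.8,372.4,20,2.5)"
```

```text
t=13.98 pos [542.3 284.3  52.1] yaw 2.512 shift [56.3 68.  32.1] rows 3 each [18.8 22.7 10.7] | turn 0.012 rows 1 q [ 0.48  0.51  1.77 -0.    0.86 -0.46]
```

step_arm:
  motion:
    - {"claw":32,"delta_pos":[18.8,22.7,0],"turn":0}
    - {"claw":32,"delta_pos":[18.8,22.7,10],"turn":0}
    - {"claw":32,"delta_pos":[18.7,22.6,10],"turn":0}
    - {"claw":32,"delta_pos":[0,0,12],"turn":0}
    - {"claw":32,"delta_pos":[0,0,0],"turn":0}
    - {"claw":32,"delta_pos":[0,0,0],"turn":0}
    - {"claw":32,"delta_pos":[0,0,0],"turn":0}

```text
clock: 14.57
eef_pos: [537.1, 371.4, 20.2]
tcp_rot: [-3.141, -0.0, 2.509]
contact_force: [0.4, -0.0, 0.1]
opening: 0.374
grasp_force: 0.0
```

```bash
python3 - <<'E'
from h import *
go(536.8,372.4,-23,2.5)
f=grab_frame("wrist");b=cv2.resize(f["img"][100:400,170:470],(560,560));cv2.imwrite("pics/w8.png",b[:,:,::-1])
print(proj(f,[536.8,372.4,14])*1-[170,100])
E
```

```text
t=14.57 pos [537.1 371.4  20.2] yaw 2.509 shift [ 0.8  0.6 43.2] rows 2 each [ 0.4  0.3 21.6] | turn 0.009 rows 1 q [ 0.6   0.6   1.69 -0.    0.85 -0.33]
[149.37321747 137.11253166]
```

View pics/w8.png

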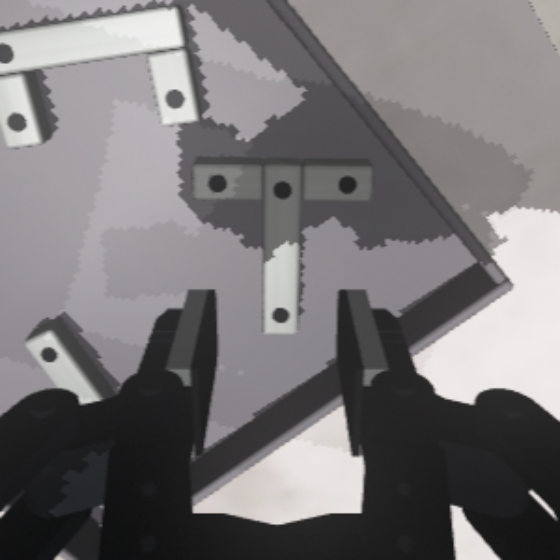

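step_arm:
  motion:
    - {"claw":32,"delta_pos":[0.8,0.6,20],"turn":0.009}
    - {"claw":32,"delta_pos":[0,0,15],"turn":0}
    - {"claw":32,"delta_pos":[0,0,8],"turn":0}
    - {"claw":32,"delta_pos":[0,0,0],"turn":0}
    - {"claw":32,"delta_pos":[0,0,0],"turn":0}
    - {"claw":32,"delta_pos":[0,0,0],"turn":0}
    - {"claw":0,"delta_pos":[0,0,0],"turn":0}
    - {"claw":0,"delta_pos":[0,0,0],"turn":0}

```text
clock: 15.28
eef_pos: [537.3, 373.7, -22.0]
tcp_rot: [3.14, 0.0, 2.499]
contact_force: [-3.5, -3.4, 9.5]
opening: 0.114
grasp_force: 62.1
```

step_arm:
  motion:
    - {"claw":0,"delta_pos":[0,0,0],"turn":0}
    - {"claw":0,"delta_pos":[0,0,0],"turn":0}
    - {"claw":0,"delta_pos":[0,0,-20],"turn":0}
    - {"claw":0,"delta_pos":[0,0,-38],"turn":0}
    - {"claw":0,"delta_pos":[0,0,-38],"turn":0}
    - {"claw":0,"delta_pos":[0,0,0],"turn":0}
    - {"claw":0,"delta_pos":[0,0,0],"turn":0}
    - {"claw":0,"delta_pos":[0,0,0],"turn":0}

```text
clock: 15.95
eef_pos: [536.5, 373.1, 72.9]
tcp_rot: [-3.141, 0.0, 2.499]
contact_force: [-0.8, -0.9, 0.2]
opening: 0.111
grasp_force: 59.1
```

```bash
python3 - <<'E'
from h import *
import math
c=np.array([441.2,-191]);y=-.14;ax=np.array([math.cos(y),math.sin(y)]);ay=np.array([-ax[1],ax[0]])
for k in(72,0,-72): print((c+k*ay).round(1))
go(*(c+72*ay),75,3.0)
E
```

```text
[ 451.2 -119.7]
[ 441.2 -191. ]
[ 431.2 -262.3]
t=15.95 pos [536.5 373.1  72.9] yaw 2.499 shift [-227.2 -445.6   -2.1] rows 13 each [-17.5 -34.3  -0.2] | turn -0.501 rows 5 q [ 0.61  0.53  1.67 -0.    0.94 -0.32]
```

step_arm:
  motion:
    - {"claw":0,"delta_pos":[-16.2,-31.8,0],"turn":0}
    - {"claw":0,"delta_pos":[-16.2,-31.8,0],"turn":0}
    - {"claw":0,"delta_pos":[-16.2,-31.8,0],"turn":0}
    - {"claw":0,"delta_pos":[-16.2,-31.8,0],"turn":0}
    - {"claw":0,"delta_pos":[-16.2,-31.8,0],"turn":0}
    - {"claw":0,"delta_pos":[-16.2,-31.8,0],"turn":0}
    - {"claw":0,"delta_pos":[-16.2,-31.8,0],"turn":0}
    - {"claw":0,"delta_pos":[-16.2,-31.8,0],"turn":0}

```text
clock: 16.62
eef_pos: [486.0, 90.3, 71.5]
tcp_rot: [-3.139, -0.002, 2.499]
contact_force: [1.4, -0.4, -0.8]
opening: 0.122
grasp_force: 39.1
```

step_arm:
  motion:
    - {"claw":0,"delta_pos":[-16.2,-31.8,0],"turn":0}
    - {"claw":0,"delta_pos":[-16.2,-31.8,0],"turn":0}
    - {"claw":0,"delta_pos":[-16.2,-31.8,0],"turn":0}
    - {"claw":0,"delta_pos":[-16.2,-31.8,0],"turn":0}
    - {"claw":0,"delta_pos":[-16.2,-31.8,0],"turn":0}
    - {"claw":0,"delta_pos":[-16.2,-31.8,0],"turn":0}
    - {"claw":0,"delta_pos":[0,0,0],"turn":-0.1}
    - {"claw":0,"delta_pos":[0,0,0],"turn":-0.1}

```text
clock: 17.28
eef_pos: [449.7, -120.6, 71.6]
tcp_rot: [-3.141, -0.003, 2.699]
contact_force: [0.5, 0.7, 0.1]
opening: 0.109
grasp_force: 62.5
```

step_arm:
  motion:
    - {"claw":0,"delta_pos":[0,0,0],"turn":-0.1}
    - {"claw":0,"delta_pos":[0,0,0],"turn":-0.1}
    - {"claw":0,"delta_pos":[0,0,0],"turn":-0.1}
    - {"claw":0,"delta_pos":[0,0,0],"turn":0}
    - {"claw":0,"delta_pos":[0,0,0],"turn":0}
    - {"claw":0,"delta_pos":[0,0,0],"turn":0}

```text
clock: 17.78
eef_pos: [450.8, -118.7, 72.3]
tcp_rot: [3.141, -0.002, 2.996]
contact_force: [-0.1, 0.5, -0.2]
opening: 0.11
grasp_force: 62.5
```

```bash
python3 -c "
from h import *
go(451.2,-119.7,-18,3.0)
f=grab_frame('wrist')
print(proj(f,[451.2,-119.7,14]),ray(f,(0,0),14))
cv2.imwrite('pics/w9.png',f['img'][:,:,::-1])"
```

```text
t=17.78 pos [ 450.8 -118.7   72.3] yaw 2.996 shift [-0.5 -0.9 90.3] rows 3 each [-0.2 -0.3 30.1] | turn -0.004 rows 1 q [-0.26  0.29  2.08 -0.    0.78 -1.69]
[317.73203207 209.54506808] [ 287.43170683 -292.48860623   14.        ]
```

View pics/w9.png

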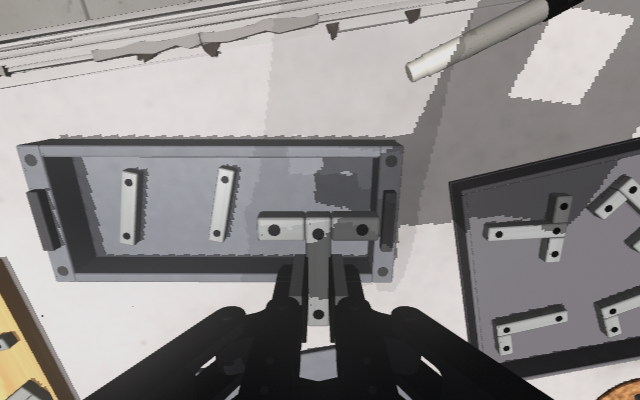

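step_arm:
  motion:
    - {"claw":0,"delta_pos":[-0.5,-1,30],"turn":0}
    - {"claw":0,"delta_pos":[0,0,30],"turn":0}
    - {"claw":0,"delta_pos":[0,0,22],"turn":0}
    - {"claw":0,"delta_pos":[0,0,8],"turn":0}
    - {"claw":0,"delta_pos":[0,0,0],"turn":0}
    - {"claw":0,"delta_pos":[0,0,0],"turn":0}
    - {"claw":0,"delta_pos":[0,0,0],"turn":0}
    - {"claw":0,"delta_pos":[0,0,0],"turn":0}

```text
clock: 18.5
eef_pos: [452.9, -120.3, -15.7]
tcp_rot: [-3.141, 0.002, 2.999]
contact_force: [-0.5, -0.5, -1.0]
opening: 0.11
grasp_force: 62.5
```

step_arm:
  motion:
    - {"claw":0,"delta_pos":[0,0,2],"turn":0}
    - {"claw":0,"delta_pos":[0,0,0],"turn":0}
    - {"claw":30,"delta_pos":[0,0,0],"turn":0}
    - {"claw":30,"delta_pos":[0,0,0],"turn":0}
    - {"claw":30,"delta_pos":[0,0,-30],"turn":0}
    - {"claw":30,"delta_pos":[0,0,-30],"turn":0}
    - {"claw":30,"delta_pos":[0,0,-12],"turn":0}
    - {"claw":30,"delta_pos":[0,0,0],"turn":0}

```text
clock: 19.17
eef_pos: [454.0, -120.6, 55.8]
tcp_rot: [-3.141, 0.005, 2.999]
contact_force: [1.2, -0.4, -0.6]
opening: 0.352
grasp_force: 0.0
```

step_arm:
  motion:
    - {"claw":30,"delta_pos":[0,0,0],"turn":0}
    - {"claw":30,"delta_pos":[0,0,0],"turn":0}
    - {"claw":30,"delta_pos":[0,0,0],"turn":0}

```text
clock: 19.42
eef_pos: [451.0, -119.8, 52.1]
tcp_rot: [3.141, -0.002, 2.999]
contact_force: [0.2, 0.7, -0.6]
opening: 0.354
grasp_force: 0.0
```

```bash
python3 - <<'E'
from h import *
go(438.7,-191.1,20,-.378)
t=grab_frame("top");show(blobs(inbox(t,(441,-191),-.14,42,108),14,170,(0,0,640,400),100,3000))
E
```

```text
t=19.42 pos [ 451.  -119.8   52.1] yaw 2.999 shift [  2.  -72.3  32.1] rows 2 each [  1.  -36.2  16. ] | turn 0.235 rows 2 q [-0.26  0.33  2.09 -0.    0.73 -1.69]
```

step_arm:
  motion:
    - {"claw":30,"delta_pos":[1,-36.2,0],"turn":0}
    - {"claw":30,"delta_pos":[1,-36.1,0],"turn":0}
    - {"claw":30,"delta_pos":[0,0,10],"turn":0.118}
    - {"claw":30,"delta_pos":[0,0,10],"turn":0.117}
    - {"claw":30,"delta_pos":[0,0,12],"turn":0}
    - {"claw":30,"delta_pos":[0,0,0],"turn":0}
    - {"claw":30,"delta_pos":[0,0,0],"turn":0}
    - {"claw":30,"delta_pos":[0,0,0],"turn":0}

```text
clock: 20.13
eef_pos: [439.4, -191.1, 21.0]
tcp_rot: [3.142, -0.001, 2.765]
contact_force: [0.7, -0.2, -1.0]
opening: 0.353
grasp_force: 0.0
```

```bash
python3 - <<'E'
from h import *
f=grab_frame("wrist")
go(438.7,-191.1,-23,-.378)
show(blobs(inbox(f,(441,-191),-.14,36,105),14,150,(0,0,640,400),250,3000))
E
```

```text
t=20.18 pos [ 439.8 -191.2   21.3] yaw 2.765 shift [ 1.1 -0.3 44.3] rows 2 each [ 0.5 -0.1 22.2] | turn 0.001 rows 1 q [-0.41  0.4   2.08  0.    0.67 -1.61]
```

step_arm:
  motion:
    - {"claw":30,"delta_pos":[1,0,20],"turn":0}
    - {"claw":30,"delta_pos":[0,0,15],"turn":0}
    - {"claw":30,"delta_pos":[0,0,9],"turn":0}
    - {"claw":30,"delta_pos":[0,0,0],"turn":0}
    - {"claw":30,"delta_pos":[0,0,0],"turn":0}
    - {"claw":30,"delta_pos":[0,0,0],"turn":0}
    - {"claw":0,"delta_pos":[0,0,0],"turn":0}
    - {"claw":0,"delta_pos":[0,0,0],"turn":0}

```text
clock: 20.85
eef_pos: [439.3, -191.2, -22.0]
tcp_rot: [-3.142, 0.001, 2.764]
contact_force: [-0.4, 1.0, 10.8]
opening: 0.113
grasp_force: 58.7
```

step_arm:
  motion:
    - {"claw":0,"delta_pos":[0,0,0],"turn":0}
    - {"claw":0,"delta_pos":[0,0,0],"turn":0}
    - {"claw":0,"delta_pos":[0,0,-20],"turn":0}
    - {"claw":0,"delta_pos":[0,0,-38],"turn":0}
    - {"claw":0,"delta_pos":[0,0,-38],"turn":0}
    - {"claw":0,"delta_pos":[0,0,0],"turn":0}
    - {"claw":0,"delta_pos":[0,0,0],"turn":0}
    - {"claw":0,"delta_pos":[0,0,0],"turn":0}

```text
clock: 21.52
eef_pos: [438.5, -190.9, 73.3]
tcp_rot: [-3.142, 0.001, 2.764]
contact_force: [-0.8, 0.5, -0.7]
opening: 0.113
grasp_force: 59.0
```

```bash
python3 -c "
from h import *
go(540,372,75)"
```

```text
t=21.52 pos [ 438.5 -190.9   73.3] yaw 2.764 shift [113.3 560.6  -1.7] rows 14 each [ 8.1 40.  -0.1] | turn 0.000 rows 0 q [-0.41  0.3   2.05 -0.    0.78 -1.61]
```

step_arm:
  motion:
    - {"claw":0,"delta_pos":[7.1,35,0],"turn":0}
    - {"claw":0,"delta_pos":[7.1,35,0],"turn":0}
    - {"claw":0,"delta_pos":[7.1,35,0],"turn":0}
    - {"claw":0,"delta_pos":[7.1,35,0],"turn":0}
    - {"claw":0,"delta_pos":[7.1,35,0],"turn":0}
    - {"claw":0,"delta_pos":[7.1,35,0],"turn":0}
    - {"claw":0,"delta_pos":[7.1,35,0],"turn":0}
    - {"claw":0,"delta_pos":[7.1,35,0],"turn":0}

```text
clock: 22.18
eef_pos: [487.8, 91.8, 71.4]
tcp_rot: [-3.14, -0.003, 2.764]
contact_force: [0.6, -1.2, -0.2]
opening: 0.115
grasp_force: 59.0
```

step_arm:
  motion:
    - {"claw":0,"delta_pos":[7.1,35,0],"turn":0}
    - {"claw":0,"delta_pos":[7.1,35,0],"turn":0}
    - {"claw":0,"delta_pos":[7.1,35,0],"turn":0}
    - {"claw":0,"delta_pos":[7.1,35,0],"turn":0}
    - {"claw":0,"delta_pos":[7.1,35,0],"turn":0}
    - {"claw":0,"delta_pos":[7.1,35,0],"turn":0}
    - {"claw":0,"delta_pos":[7.1,35,0],"turn":0}
    - {"claw":0,"delta_pos":[7.1,35,0],"turn":0}

```text
clock: 22.85
eef_pos: [538.4, 372.5, 70.7]
tcp_rot: [-3.139, -0.002, 2.764]
contact_force: [0.4, -0.3, -0.9]
opening: 0.111
grasp_force: 59.0
```

step_arm:
  motion:
    - {"claw":0,"delta_pos":[0,0,0],"turn":0}
    - {"claw":0,"delta_pos":[0,0,0],"turn":0}
    - {"claw":0,"delta_pos":[0,0,0],"turn":0}
    - {"claw":0,"delta_pos":[0,0,0],"turn":0}

```text
clock: 23.18
eef_pos: [538.6, 369.9, 71.8]
tcp_rot: [-3.139, -0.001, 2.763]
contact_force: [0.4, -0.4, -0.2]
opening: 0.116
grasp_force: 59.0
```

```bash
python3 -c "
from h import *
go(540,372,-19)
t=grab_frame('top');show(blobs(inbox(t,(441,-191),-.14,42,108),14,170,(0,0,640,400),100,3000))
show(blobs(inbox(t,(534,89),.1,85,85),14,150,(0,0,640,400),400,3000))
"
```

```text
t=23.18 pos [538.6 369.9  71.8] yaw 2.763 shift [-0.5  2.5 90.8] rows 3 each [-0.2  0.8 30.3] | turn 0.000 rows 0 q [ 0.6   0.54  1.67 -0.    0.94 -0.59]
px [406. 270.] A 331 c [ 431.2 -261. ] th -0.363 rect [ 430.7 -260.9] [ 9.7 57.8] 68.0 head [ 0.93 -0.35]
px [354. 264.] A 660 c [ 441.7 -118.9] th -0.143 rect [ 451.9 -120.7] [50.6 57.6] 81.7 head [-0.99  0.14]
px [293. 243.] A 878 c [495.3  48.9] th 1.427 rect [496.7  39. ] [51.2 59.5] 2.0 head [0.14 0.99]
px [265. 243.] A 792 c [490.7 124.8] th 0.804 rect [494.8 120.7] [57.4 32.3] 46.8 head [0.69 0.72]
px [263. 212.] A 637 c [577.4 130.8] th -0.992 rect [581.7 138.9] [31.8 58.2] 17.7 head [ 0.55 -0.84]
px [295. 209.] A 691 c [587.3  42. ] th -1.172 rect [584.5  44.8] [29.1 64.3] 31.2 head [ 0.39 -0.92]
```

step_arm:
  motion:
    - {"claw":0,"delta_pos":[0,2,30],"turn":0}
    - {"claw":0,"delta_pos":[0,0,30],"turn":0}
    - {"claw":0,"delta_pos":[0,0,22],"turn":0}
    - {"claw":0,"delta_pos":[0,0,8],"turn":0}
    - {"claw":0,"delta_pos":[0,0,0],"turn":0}
    - {"claw":0,"delta_pos":[0,0,0],"turn":0}
    - {"claw":0,"delta_pos":[0,0,0],"turn":0}
    - {"claw":0,"delta_pos":[0,0,0],"turn":0}

```text
clock: 23.9
eef_pos: [541.5, 373.9, -15.1]
tcp_rot: [3.139, 0.002, 2.764]
contact_force: [0.4, 0.3, -0.2]
opening: 0.116
grasp_force: 59.1
```

step_arm:
  motion:
    - {"claw":0,"delta_pos":[0,0,1],"turn":0}
    - {"claw":0,"delta_pos":[0,0,0],"turn":0}
    - {"claw":30,"delta_pos":[0,0,0],"turn":0}
    - {"claw":30,"delta_pos":[0,0,0],"turn":0}
    - {"claw":30,"delta_pos":[0,0,-35],"turn":0}
    - {"claw":30,"delta_pos":[0,0,-35],"turn":0}
    - {"claw":30,"delta_pos":[0,0,-35],"turn":0}
    - {"claw":30,"delta_pos":[0,0,0],"turn":0}

```text
clock: 24.57
eef_pos: [544.1, 375.9, 94.4]
tcp_rot: [3.133, 0.006, 2.764]
contact_force: [1.1, 1.0, 0.4]
opening: 0.354
grasp_force: 0.0
```

step_arm:
  motion:
    - {"claw":30,"delta_pos":[0,0,0],"turn":0}
    - {"claw":30,"delta_pos":[0,0,0],"turn":0}

```text
clock: 24.73
eef_pos: [540.1, 373.2, 86.9]
tcp_rot: [-3.141, -0.0, 2.764]
contact_force: [-0.7, -0.1, -0.4]
opening: 0.35
grasp_force: 0.0
```

```bash
python3 -c "
from h import *
go(496,39,85,1.45)"
```

```text
t=24.73 pos [540.1 373.2  86.9] yaw 2.764 shift [ -82.3 -326.9    1.9] rows 9 each [ -9.1 -36.3   0.2] | turn 1.314 rows 11 q [ 0.6   0.52  1.65 -0.    0.97 -0.59]
```

step_arm:
  motion:
    - {"claw":30,"delta_pos":[-9.1,-36.3,0],"turn":0}
    - {"claw":30,"delta_pos":[-9.1,-36.3,0],"turn":0}
    - {"claw":30,"delta_pos":[-9.1,-36.3,0],"turn":0}
    - {"claw":30,"delta_pos":[-9.1,-36.3,0],"turn":0}
    - {"claw":30,"delta_pos":[-9.1,-36.3,0],"turn":0}
    - {"claw":30,"delta_pos":[-9.1,-36.3,0],"turn":0}
    - {"claw":30,"delta_pos":[-9.1,-36.3,0],"turn":0}
    - {"claw":30,"delta_pos":[-9.1,-36.3,0],"turn":0}

```text
clock: 25.4
eef_pos: [499.0, 74.8, 85.5]
tcp_rot: [-3.14, -0.003, 2.764]
contact_force: [0.9, -0.4, -0.1]
opening: 0.349
grasp_force: 0.0
```

step_arm:
  motion:
    - {"claw":30,"delta_pos":[-9.1,-36.3,0],"turn":0}
    - {"claw":30,"delta_pos":[0,0,0],"turn":0.12}
    - {"claw":30,"delta_pos":[0,0,0],"turn":0.12}
    - {"claw":30,"delta_pos":[0,0,0],"turn":0.12}
    - {"claw":30,"delta_pos":[0,0,0],"turn":0.12}
    - {"claw":30,"delta_pos":[0,0,0],"turn":0.12}
    - {"claw":30,"delta_pos":[0,0,0],"turn":0.12}
    - {"claw":30,"delta_pos":[0,0,0],"turn":0.12}

```text
clock: 26.07
eef_pos: [494.6, 39.3, 85.5]
tcp_rot: [-3.139, -0.001, 1.918]
contact_force: [0.2, -0.4, 0.4]
opening: 0.347
grasp_force: 0.0
```

step_arm:
  motion:
    - {"claw":30,"delta_pos":[0,0,0],"turn":0.12}
    - {"claw":30,"delta_pos":[0,0,0],"turn":0.12}
    - {"claw":30,"delta_pos":[0,0,0],"turn":0.12}
    - {"claw":30,"delta_pos":[0,0,0],"turn":0.114}
    - {"claw":30,"delta_pos":[0,0,0],"turn":0}
    - {"claw":30,"delta_pos":[0,0,0],"turn":0}
    - {"claw":30,"delta_pos":[0,0,0],"turn":0}

```text
clock: 26.65
eef_pos: [495.3, 39.5, 86.3]
tcp_rot: [-3.14, 0.0, 1.454]
contact_force: [-0.1, 0.0, -0.4]
opening: 0.349
grasp_force: 0.0
```

```bash
python3 - <<'E'
from h import *
go(496,39,20,1.45)
f=grab_frame("wrist"); np.save("f.npy",f,allow_pickle=True)
g=cv2.cvtColor(f["img"],cv2.COLOR_RGB2GRAY)
p=proj(f,[496,39,14]).round().astype(int); print(p)
r=inbox(f,(496,42),1.45-np.pi/2+1.57,38,38)
for thr in(130,150,170): show(blobs(r,14,thr,(0,0,640,400),300,4000))
E
```

```text
t=26.65 pos [495.3  39.5  86.3] yaw 1.454 shift [-0.4  0.7 66.3] rows 2 each [-0.2  0.4 33.1] | turn 0.004 rows 1 q [0.08 0.31 2.   0.   0.83 0.19]
[318 203]
px [301. 196.] A 1850 c [482.   36.3] th 1.055 rect [489.1  41.4] [73.2 63.4] 82.8 head [-0.49 -0.87]
px [315. 191.] A 850 c [494.9  46.5] th 1.448 rect [493.4  38. ] [57.9 54.1] 85.1 head [0.12 0.99]
```

step_arm:
  motion:
    - {"claw":30,"delta_pos":[-1,-1,30],"turn":0}
    - {"claw":30,"delta_pos":[0,0,30],"turn":0}
    - {"claw":30,"delta_pos":[0,0,25],"turn":0}
    - {"claw":30,"delta_pos":[0,0,15],"turn":0}
    - {"claw":30,"delta_pos":[0,0,9],"turn":0}
    - {"claw":30,"delta_pos":[0,0,0],"turn":0}
    - {"claw":30,"delta_pos":[0,0,0],"turn":0}
    - {"claw":30,"delta_pos":[0,0,0],"turn":0}

```text
clock: 27.37
eef_pos: [495.7, 38.7, -21.1]
tcp_rot: [3.14, -0.0, 1.45]
contact_force: [-0.2, -0.6, -0.1]
opening: 0.349
grasp_force: 0.0
```

step_arm:
  motion:
    - {"claw":0,"delta_pos":[0,0,0],"turn":0}
    - {"claw":0,"delta_pos":[0,0,0],"turn":0}
    - {"claw":0,"delta_pos":[0,0,0],"turn":0}
    - {"claw":0,"delta_pos":[0,0,0],"turn":0}
    - {"claw":0,"delta_pos":[0,0,-20],"turn":0}
    - {"claw":0,"delta_pos":[0,0,-38],"turn":0}
    - {"claw":0,"delta_pos":[0,0,-38],"turn":0}
    - {"claw":0,"delta_pos":[0,0,0],"turn":0}

```text
clock: 28.03
eef_pos: [499.3, 38.9, 80.8]
tcp_rot: [3.132, -0.002, 1.45]
contact_force: [2.5, 0.4, 0.0]
opening: 0.113
grasp_force: 59.0
```

step_arm:
  motion:
    - {"claw":0,"delta_pos":[0,0,0],"turn":0}
    - {"claw":0,"delta_pos":[0,0,0],"turn":0}

```text
clock: 28.2
eef_pos: [494.8, 38.6, 74.4]
tcp_rot: [3.141, -0.0, 1.45]
contact_force: [-0.3, -0.0, 0.7]
opening: 0.111
grasp_force: 59.0
```

```bash
python3 -c "
from h import *
go(441.2,-191,75,-.14)
t=grab_frame('top');show(blobs(inbox(t,(534,89),.1,85,85),14,150,(0,0,640,400),400,3000))"
```

```text
t=28.20 pos [494.8  38.6  74.4] yaw 1.450 shift [-234.4  -25.5   -0.6] rows 6 each [-39.1  -4.3  -0.1] | turn -1.552 rows 13 q [0.07 0.33 2.01 0.   0.8  0.2 ]
px [253. 244.] A 1952 c [488.9 153.8] th -0.052 rect [490.5 153.5] [ 23.2 101.2] 87.1 head [-1.    0.05]
px [263. 212.] A 630 c [577.5 130.5] th -0.985 rect [581.7 138.9] [31.8 58.2] 17.7 head [ 0.55 -0.83]
px [295. 209.] A 695 c [587.5  41.9] th -1.166 rect [584.6  44.7] [29.1 64.6] 31.2 head [ 0.39 -0.92]
```

step_arm:
  motion:
    - {"claw":0,"delta_pos":[-33.5,-3.6,0],"turn":0}
    - {"claw":0,"delta_pos":[-33.5,-3.6,0],"turn":0}
    - {"claw":0,"delta_pos":[-33.5,-3.6,0],"turn":0}
    - {"claw":0,"delta_pos":[-33.5,-3.6,0],"turn":0}
    - {"claw":0,"delta_pos":[-33.5,-3.6,0],"turn":0}
    - {"claw":0,"delta_pos":[-33.5,-3.6,0],"turn":0}
    - {"claw":0,"delta_pos":[-33.4,-3.7,0],"turn":0}
    - {"claw":0,"delta_pos":[0,0,0],"turn":-0.12}

```text
clock: 28.92
eef_pos: [439.6, -195.0, 72.7]
tcp_rot: [-3.139, 0.0, 1.566]
contact_force: [0.0, 0.5, -0.8]
opening: 0.111
grasp_force: 59.0
```

step_arm:
  motion:
    - {"claw":0,"delta_pos":[0,0,0],"turn":-0.12}
    - {"claw":0,"delta_pos":[0,0,0],"turn":-0.12}
    - {"claw":0,"delta_pos":[0,0,0],"turn":-0.12}
    - {"claw":0,"delta_pos":[0,0,0],"turn":-0.12}
    - {"claw":0,"delta_pos":[0,0,0],"turn":-0.12}
    - {"claw":0,"delta_pos":[0,0,0],"turn":-0.12}
    - {"claw":0,"delta_pos":[0,0,0],"turn":-0.12}
    - {"claw":0,"delta_pos":[0,0,0],"turn":-0.12}

```text
clock: 29.58
eef_pos: [440.2, -190.5, 72.5]
tcp_rot: [-3.141, -0.003, 2.536]
contact_force: [-0.6, 0.2, -0.8]
opening: 0.112
grasp_force: 59.0
```

step_arm:
  motion:
    - {"claw":0,"delta_pos":[0,0,0],"turn":-0.12}
    - {"claw":0,"delta_pos":[0,0,0],"turn":-0.12}
    - {"claw":0,"delta_pos":[0,0,0],"turn":-0.12}
    - {"claw":0,"delta_pos":[0,0,0],"turn":-0.11}
    - {"claw":0,"delta_pos":[0,0,0],"turn":0}
    - {"claw":0,"delta_pos":[0,0,0],"turn":0}
    - {"claw":0,"delta_pos":[0,0,0],"turn":0}

```text
clock: 30.17
eef_pos: [440.9, -190.8, 73.3]
tcp_rot: [3.141, -0.002, 2.996]
contact_force: [-0.1, -0.5, -0.4]
opening: 0.112
grasp_force: 59.0
```

```bash
python3 -c "
from h import *
go(441.2,-191,-17,-.14)"
```

```text
t=30.17 pos [ 440.9 -190.8   73.3] yaw 2.996 shift [-0.4 -0.2 90.3] rows 3 each [-0.1 -0.1 30.1] | turn -0.005 rows 1 q [-0.41  0.31  2.05 -0.    0.79 -1.84]
```

step_arm:
  motion:
    - {"claw":0,"delta_pos":[0,0,30],"turn":0}
    - {"claw":0,"delta_pos":[0,0,30],"turn":0}
    - {"claw":0,"delta_pos":[0,0,22],"turn":0}
    - {"claw":0,"delta_pos":[0,0,9],"turn":0}
    - {"claw":0,"delta_pos":[0,0,0],"turn":0}
    - {"claw":0,"delta_pos":[0,0,0],"turn":0}
    - {"claw":0,"delta_pos":[0,0,0],"turn":0}
    - {"claw":0,"delta_pos":[0,0,0],"turn":0}

```text
clock: 30.83
eef_pos: [442.5, -191.5, -15.7]
tcp_rot: [-3.141, 0.002, 2.999]
contact_force: [0.3, -0.4, -0.0]
opening: 0.116
grasp_force: 59.0
```

step_arm:
  motion:
    - {"claw":0,"delta_pos":[0,0,1],"turn":0}
    - {"claw":0,"delta_pos":[0,0,0],"turn":0}
    - {"claw":30,"delta_pos":[0,0,0],"turn":0}
    - {"claw":30,"delta_pos":[0,0,0],"turn":0}
    - {"claw":30,"delta_pos":[0,0,-35],"turn":0}
    - {"claw":30,"delta_pos":[0,0,-35],"turn":0}
    - {"claw":30,"delta_pos":[0,0,0],"turn":0}
    - {"claw":30,"delta_pos":[0,0,0],"turn":0}

```text
clock: 31.5
eef_pos: [443.0, -191.7, 53.9]
tcp_rot: [-3.14, 0.004, 3.0]
contact_force: [-0.3, -0.1, -0.5]
opening: 0.354
grasp_force: 0.0
```

step_arm:
  motion:
    - {"claw":30,"delta_pos":[0,0,0],"turn":0}
    - {"claw":30,"delta_pos":[0,0,0],"turn":0}

```text
clock: 31.67
eef_pos: [440.6, -190.7, 51.3]
tcp_rot: [3.141, -0.002, 3.0]
contact_force: [0.2, -0.3, 0.2]
opening: 0.351
grasp_force: 0.0
```

```bash
python3 -c "
from h import *
go(430.7,-261,20,-.37)"
```

```text
t=31.67 pos [ 440.6 -190.7   51.3] yaw 3.000 shift [ -0.1 -71.   31.3] rows 2 each [ -0.1 -35.5  15.6] | turn 0.228 rows 2 q [-0.41  0.34  2.06 -0.    0.74 -1.84]
```

step_arm:
  motion:
    - {"claw":28,"delta_pos":[0,-35.5,0],"turn":0}
    - {"claw":28,"delta_pos":[0,-35.5,0],"turn":0}
    - {"claw":28,"delta_pos":[0,0,10],"turn":0.114}
    - {"claw":28,"delta_pos":[0,0,10],"turn":0.114}
    - {"claw":28,"delta_pos":[0,0,11],"turn":0}
    - {"claw":28,"delta_pos":[0,0,0],"turn":0}
    - {"claw":28,"delta_pos":[0,0,0],"turn":0}
    - {"claw":28,"delta_pos":[0,0,0],"turn":0}

```text
clock: 32.33
eef_pos: [431.3, -260.9, 20.8]
tcp_rot: [3.141, -0.001, 2.775]
contact_force: [0.3, -0.3, 0.4]
opening: 0.329
grasp_force: 0.0
```

```bash
python3 -c "
from h import *
go(430.7,-261,-23,-.37)"
```

```text
t=32.33 pos [ 431.3 -260.9   20.8] yaw 2.775 shift [ 0.5 -0.3 43.8] rows 2 each [ 0.2 -0.2 21.9] | turn 0.003 rows 1 q [-0.55  0.43  2.03 -0.    0.69 -1.75]
```

step_arm:
  motion:
    - {"claw":28,"delta_pos":[0,0,20],"turn":0}
    - {"claw":28,"delta_pos":[0,0,15],"turn":0}
    - {"claw":28,"delta_pos":[0,0,8],"turn":0}
    - {"claw":28,"delta_pos":[0,0,0],"turn":0}
    - {"claw":28,"delta_pos":[0,0,0],"turn":0}
    - {"claw":28,"delta_pos":[0,0,0],"turn":0}
    - {"claw":0,"delta_pos":[0,0,0],"turn":0}
    - {"claw":0,"delta_pos":[0,0,0],"turn":0}

```text
clock: 33.0
eef_pos: [432.0, -261.6, -20.9]
tcp_rot: [-3.141, 0.001, 2.772]
contact_force: [-0.5, 1.1, 4.6]
opening: 0.11
grasp_force: 58.7
```

step_arm:
  motion:
    - {"claw":0,"delta_pos":[0,0,0],"turn":0}
    - {"claw":0,"delta_pos":[0,0,0],"turn":0}
    - {"claw":0,"delta_pos":[0,0,-20],"turn":0}
    - {"claw":0,"delta_pos":[0,0,-38],"turn":0}
    - {"claw":0,"delta_pos":[0,0,-38],"turn":0}
    - {"claw":0,"delta_pos":[0,0,0],"turn":0}
    - {"claw":0,"delta_pos":[0,0,0],"turn":0}
    - {"claw":0,"delta_pos":[0,0,0],"turn":0}

```text
clock: 33.67
eef_pos: [431.4, -261.3, 74.5]
tcp_rot: [-3.141, 0.001, 2.772]
contact_force: [-0.0, 1.2, -1.2]
opening: 0.115
grasp_force: 58.9
```

```bash
python3 -c "
from h import *
go(494,39,75)"
```

```text
t=33.67 pos [ 431.4 -261.3   74.5] yaw 2.772 shift [ 50.1 302.6  -0.5] rows 8 each [ 6.3 37.8 -0.1] | turn 0.000 rows 0 q [-0.55  0.34  2.   -0.    0.81 -1.75]
```

step_arm:
  motion:
    - {"claw":0,"delta_pos":[6.3,37.8,0],"turn":0}
    - {"claw":0,"delta_pos":[6.3,37.8,0],"turn":0}
    - {"claw":0,"delta_pos":[6.3,37.8,0],"turn":0}
    - {"claw":0,"delta_pos":[6.3,37.8,0],"turn":0}
    - {"claw":0,"delta_pos":[6.3,37.8,0],"turn":0}
    - {"claw":0,"delta_pos":[6.3,37.8,0],"turn":0}
    - {"claw":0,"delta_pos":[6.3,37.8,0],"turn":0}
    - {"claw":0,"delta_pos":[6.3,37.8,0],"turn":0}

```text
clock: 34.33
eef_pos: [492.5, 40.7, 72.7]
tcp_rot: [-3.14, -0.002, 2.772]
contact_force: [0.2, -0.3, -0.4]
opening: 0.11
grasp_force: 58.9
```

step_arm:
  motion:
    - {"claw":0,"delta_pos":[0,0,0],"turn":0}
    - {"claw":0,"delta_pos":[0,0,0],"turn":0}
    - {"claw":0,"delta_pos":[0,0,0],"turn":0}
    - {"claw":0,"delta_pos":[0,0,0],"turn":0}

```text
clock: 34.67
eef_pos: [492.8, 37.9, 73.3]
tcp_rot: [-3.141, -0.002, 2.771]
contact_force: [0.2, -1.3, -0.7]
opening: 0.113
grasp_force: 59.0
```

step_arm:
  motion:
    - {"claw":0,"delta_pos":[0,0,30],"turn":0}
    - {"claw":0,"delta_pos":[0,0,30],"turn":0}
    - {"claw":0,"delta_pos":[0,0,22],"turn":0}
    - {"claw":0,"delta_pos":[0,0,9],"turn":0}
    - {"claw":0,"delta_pos":[0,0,0],"turn":0}
    - {"claw":0,"delta_pos":[0,0,0],"turn":0}
    - {"claw":0,"delta_pos":[0,0,0],"turn":0}
    - {"claw":0,"delta_pos":[0,0,0],"turn":0}

```text
clock: 35.33
eef_pos: [494.8, 38.7, -15.6]
tcp_rot: [3.141, 0.002, 2.771]
contact_force: [-0.8, -0.2, -0.4]
opening: 0.112
grasp_force: 59.0
```

```bash
python3 -c "
from h import *
go(494,39,-18)"
```

```text
t=35.33 pos [494.8  38.7 -15.6] yaw 2.771 shift [ 0.9 -0.   2.4] rows 1 each [ 0.9 -0.   2.4] | turn 0.000 rows 0 q [ 0.08  0.48  2.06 -0.    0.6  -1.13]
```

Release, raise high, then check everything and locate the cover.

step_arm:
  motion:
    - {"claw":0,"delta_pos":[0,0,1],"turn":0}
    - {"claw":30,"delta_pos":[0,0,0],"turn":0}
    - {"claw":30,"delta_pos":[0,0,0],"turn":0}
    - {"claw":30,"delta_pos":[0,0,-38],"turn":0}
    - {"claw":30,"delta_pos":[0,0,-38],"turn":0}
    - {"claw":30,"delta_pos":[0,0,-38],"turn":0}
    - {"claw":30,"delta_pos":[0,0,-38],"turn":0}
    - {"claw":30,"delta_pos":[0,0,0],"turn":0}

```text
clock: 36.0
eef_pos: [498.0, 39.3, 141.1]
tcp_rot: [3.137, 0.01, 2.772]
contact_force: [3.2, 0.5, 1.5]
opening: 0.351
grasp_force: 0.0
```

```bash
python3 - <<'E'
from h import *
t=grab_frame("top")
print("box");show(blobs(inbox(t,(441,-191),-.14,42,108),14,170,(0,0,640,400),100,3000))
print("a");show(blobs(inbox(t,(498,325),.068,88,88),14,150,(0,0,640,400),300,3000))
print("b");show(blobs(inbox(t,(534,89),.1,88,88),14,150,(0,0,640,400),300,3000))
print("handle");show(blobs(t,26,80,(340,160,430,215),300,3000,True))
print("cover");show(blobs(inbox(t,(655,-195),-1.52+1.57,80,160,6),6,170,(0,0,640,400),15000,80000,True))
hsv=cv2.cvtColor(t["img"],cv2.COLOR_RGB2HSV)
print(t["img"][200,350],t["img"][200,300],t["img"][230,400])
go(655,-196,100,.05)
E
```

```text
box
px [380. 269.] A 671 c [ 431.9 -189.7] th -0.137 rect [ 435.  -183.7] [61.8 47.7] 16.0 head [-0.99  0.14]
px [354. 264.] A 696 c [ 441.6 -119.3] th -0.120 rect [ 442.8 -126.7] [49.4 60.6] 58.4 head [-0.99  0.12]
a
px [175. 253.] A 661 c [454.  363.4] th 1.140 rect [459.4 362. ] [57.5 31.6] 62.2 head [-0.42 -0.91]
px [206. 223.] A 328 c [541.4 285.1] th -0.168 rect [542.4 285.5] [ 9.6 56. ] 81.3 head [-0.99  0.17]
px [173. 223.] A 335 c [540.6 374.2] th -0.369 rect [540.3 374.8] [ 9.1 57.7] 68.8 head [ 0.93 -0.36]
b
px [249. 243.] A 1790 c [493.5 164.6] th 0.036 rect [490.5 166.4] [ 24.1 105.5] 89.6 head [1.   0.04]
px [263. 212.] A 630 c [577.5 130.5] th -0.985 rect [581.7 138.9] [31.8 58.2] 17.7 head [ 0.55 -0.83]
px [295. 209.] A 688 c [587.5  41.6] th -1.158 rect [584.6  44.7] [29.1 64.6] 31.2 head [ 0.4  -0.92]
handle
px [374. 190.] A 638 c [ 645.5 -169.3] th -1.476 rect [ 645.3 -169. ] [12.6 68. ] 5.8 head [ 0.09 -1.  ]
cover
[139 147 160] [120 127 131] [199 201 204]
t=36.05 pos [496.7  39.2 138.3] yaw 2.772 shift [-232.6 -162.1   38.3] rows 7 each [-33.2 -23.2   5.5] | turn -0.420 rows 4 q [ 0.08  0.23  1.97 -0.    0.94 -1.13]
```

```bash
python3 -c "
from h import *
go(645.5,-169.3,90,1.666)"
```

```text
t=36.05 pos [496.7  39.2 138.3] yaw 2.772 shift [-214.1 -140.6   48.3] rows 7 each [-30.6 -20.1   6.9] | turn 1.106 rows 10 q [ 0.08  0.23  1.97 -0.    0.94 -1.13]
```

step_arm:
  motion:
    - {"claw":32,"delta_pos":[-30.6,-20.1,0],"turn":0}
    - {"claw":32,"delta_pos":[-30.6,-20.1,0],"turn":0}
    - {"claw":32,"delta_pos":[-30.6,-20.1,0],"turn":0}
    - {"claw":32,"delta_pos":[-30.6,-20.1,0],"turn":0}
    - {"claw":32,"delta_pos":[-30.6,-20.1,0],"turn":0}
    - {"claw":32,"delta_pos":[-30.6,-20.1,0],"turn":0}
    - {"claw":32,"delta_pos":[-30.6,-20.1,0],"turn":0}
    - {"claw":32,"delta_pos":[0,0,0],"turn":0.11}

```text
clock: 36.72
eef_pos: [645.5, -174.8, 132.9]
tcp_rot: [-3.141, 0.002, 2.662]
contact_force: [-1.4, -0.1, -0.4]
opening: 0.375
grasp_force: 0.0
```

step_arm:
  motion:
    - {"claw":32,"delta_pos":[0,0,5],"turn":0.11}
    - {"claw":32,"delta_pos":[0,0,5],"turn":0.11}
    - {"claw":32,"delta_pos":[0,0,5],"turn":0.11}
    - {"claw":32,"delta_pos":[0,0,5],"turn":0.11}
    - {"claw":32,"delta_pos":[0,0,5],"turn":0.11}
    - {"claw":32,"delta_pos":[0,0,5],"turn":0.11}
    - {"claw":32,"delta_pos":[0,0,5],"turn":0.11}
    - {"claw":32,"delta_pos":[0,0,5],"turn":0.11}

```text
clock: 37.38
eef_pos: [641.7, -169.4, 92.5]
tcp_rot: [-3.14, -0.001, 1.776]
contact_force: [0.6, 0.4, -0.7]
opening: 0.376
grasp_force: 0.0
```

step_arm:
  motion:
    - {"claw":32,"delta_pos":[0,0,0],"turn":0.11}
    - {"claw":32,"delta_pos":[0,0,0],"turn":0}
    - {"claw":32,"delta_pos":[0,0,0],"turn":0}
    - {"claw":32,"delta_pos":[0,0,0],"turn":0}

```text
clock: 37.72
eef_pos: [642.3, -169.6, 93.6]
tcp_rot: [-3.141, -0.0, 1.675]
contact_force: [0.2, 0.8, -0.0]
opening: 0.372
grasp_force: 0.0
```

```bash
python3 - <<'E'
from h import *
go(645.5,-169.3,20,1.666)
f=grab_frame("wrist");np.save("f.npy",f,allow_pickle=True)
print(proj(f,[645.5,-169.3,26]))
show(blobs(inbox(f,(645.5,-169.3),.095,18,45,26),26,70,(0,0,640,400),100,5000,True))
g=cv2.cvtColor(f["img"],cv2.COLOR_RGB2GRAY)
R=inbox(f,(645.5,-169.3),.095,30,45,20); m=((g<75)&(R["img"].sum(2)>0)).astype(np.uint8)*255
for c in cv2.findContours(m,cv2.RETR_EXTERNAL,cv2.CHAIN_APPROX_NONE)[0]:
    if cv2.contourArea(c)>60:
        W=np.array([ray(f,p[0],26)[:2] for p in c],np.float32); print(cv2.boundingRect(c),cv2.minAreaRect(W))
# plate outline: blue-grey
h=cv2.cvtColor(f["img"],cv2.COLOR_RGB2HSV); m=((h[:,:,1]>22)&(h[:,:,0]>95)&(h[:,:,0]<130)&(h[:,:,2]>90)).astype(np.uint8)*255
for c in cv2.findContours(m,cv2.RETR_EXTERNAL,cv2.CHAIN_APPROX_NONE)[0]:
    if cv2.contourArea(c)>3000:
        W=np.array([ray(f,p[0],6)[:2] for p in c],np.float32); print("plate",cv2.boundingRect(c),cv2.minAreaRect(W))
E
```

```text
t=37.72 pos [ 642.3 -169.6   93.6] yaw 1.675 shift [ 0.   3.2 73.6] rows 2 each [ 0.   1.6 36.8] | turn 0.009 rows 1 q [-0.26  0.52  1.63 -0.    0.99 -0.37]
[321.26013211 204.6504969 ]
(314, 160, 17, 84) ((645.6749877929688, -168.2738800048828), (12.166842460632324, 67.9699478149414), 4.142665386199951)
(337, 146, 18, 17) ((659.013427734375, -128.1461181640625), (12.373945236206055, 11.856635093688965), 5.9838457107543945)
```

step_arm:
  motion:
    - {"claw":32,"delta_pos":[0.5,3.2,30],"turn":0.015}
    - {"claw":32,"delta_pos":[0,0,30],"turn":0}
    - {"claw":32,"delta_pos":[0,0,25],"turn":0}
    - {"claw":32,"delta_pos":[0,0,15],"turn":0}
    - {"claw":32,"delta_pos":[0,0,0],"turn":0}
    - {"claw":32,"delta_pos":[0,0,0],"turn":0}
    - {"claw":32,"delta_pos":[0,0,0],"turn":0}
    - {"claw":32,"delta_pos":[0,0,0],"turn":0}

```text
clock: 38.43
eef_pos: [647.1, -169.3, -4.0]
tcp_rot: [3.139, 0.001, 1.657]
contact_force: [-0.2, -0.2, 0.3]
opening: 0.378
grasp_force: 0.0
```

step_arm:
  motion:
    - {"claw":32,"delta_pos":[0,0,9],"turn":0}
    - {"claw":32,"delta_pos":[0,0,0],"turn":0}
    - {"claw":32,"delta_pos":[0,0,0],"turn":0}
    - {"claw":32,"delta_pos":[0,0,0],"turn":0}

```text
clock: 38.77
eef_pos: [645.7, -168.9, -14.8]
tcp_rot: [3.142, 0.0, 1.657]
contact_force: [0.4, 0.4, -0.4]
opening: 0.377
grasp_force: 0.0
```

step_arm:
  motion:
    - {"claw":0,"delta_pos":[0,0,0],"turn":0}
    - {"claw":0,"delta_pos":[0,0,0],"turn":0}
    - {"claw":0,"delta_pos":[0,0,0],"turn":0}
    - {"claw":0,"delta_pos":[0,0,0],"turn":0}
    - {"claw":0,"delta_pos":[0,0,0],"turn":0}
  force: 90

```text
clock: 39.18
eef_pos: [646.0, -169.0, -14.4]
tcp_rot: [3.141, 0.0, 1.657]
contact_force: [-0.5, 0.2, 5.4]
opening: 0.108
grasp_force: 89.7
```

step_arm:
  motion:
    - {"claw":0,"delta_pos":[0,0,-15],"turn":0}
    - {"claw":0,"delta_pos":[0,0,-20],"turn":0}
    - {"claw":0,"delta_pos":[0,0,-30],"turn":0}
    - {"claw":0,"delta_pos":[0,0,-25],"turn":0}
    - {"claw":0,"delta_pos":[0,0,0],"turn":0}
    - {"claw":0,"delta_pos":[0,0,0],"turn":0}
    - {"claw":0,"delta_pos":[0,0,0],"turn":0}
    - {"claw":0,"delta_pos":[0,0,0],"turn":0}

```text
clock: 39.85
eef_pos: [644.5, -168.6, 73.8]
tcp_rot: [-3.139, -0.001, 1.657]
contact_force: [0.0, 0.3, -3.5]
opening: 0.109
grasp_force: 88.9
```

```bash
python3 - <<'E'
from h import *
t=grab_frame("top"); f=grab_frame("wrist")
h=cv2.cvtColor(t["img"],cv2.COLOR_RGB2HSV)
# box pose recheck from rim bolts/outline in the top view: darkish box region without arm
B=inbox(t,(441,-191),-.14,60,140,30); g=cv2.cvtColor(B["img"],cv2.COLOR_RGB2GRAY)
m=((g>0)&(g<178)).astype(np.uint8)*255; m=cv2.morphologyEx(m,cv2.MORPH_OPEN,np.ones((3,3)))
c=max(cv2.findContours(m,cv2.RETR_EXTERNAL,cv2.CHAIN_APPROX_NONE)[0],key=cv2.contourArea)
print("box",cv2.minAreaRect(np.array([ray(t,p[0],30)[:2] for p in c],np.float32)))
go(441.2,-191,75,1.431)
E
```

```text
box ((449.8052062988281, -131.7483367919922), (162.8626708984375, 121.40336608886719), 82.2187271118164)
t=39.95 pos [ 644.7 -168.7   73.6] yaw 1.657 shift [  -4.8 -204.6   -1.4] rows 5 each [ -1.  -40.9  -0.3] | turn 0.226 rows 2 q [-0.26  0.55  1.63 -0.    0.96 -0.34]
```

step_arm:
  motion:
    - {"claw":0,"delta_pos":[-0.8,-25,0],"turn":0}
    - {"claw":0,"delta_pos":[-0.8,-26,0],"turn":0}
    - {"claw":0,"delta_pos":[-0.8,-26,0],"turn":0}
    - {"claw":0,"delta_pos":[-0.8,-26,0],"turn":0}
    - {"claw":0,"delta_pos":[-0.8,-26,0],"turn":0}
    - {"claw":0,"delta_pos":[-0.8,-26,0],"turn":0}
    - {"claw":0,"delta_pos":[0,-26,0],"turn":0}
    - {"claw":0,"delta_pos":[0,-23.6,0],"turn":0}

```text
clock: 40.62
eef_pos: [440.2, -191.0, 74.3]
tcp_rot: [-3.14, -0.001, 1.657]
contact_force: [-1.1, -0.2, -2.3]
opening: 0.11
grasp_force: 88.9
```

step_arm:
  motion:
    - {"claw":0,"delta_pos":[0,0,0],"turn":0.06}
    - {"claw":0,"delta_pos":[0,0,0],"turn":0.06}
    - {"claw":0,"delta_pos":[0,0,0],"turn":0.06}
    - {"claw":0,"delta_pos":[0,0,0],"turn":0.046}
    - {"claw":0,"delta_pos":[0,0,0],"turn":0}
    - {"claw":0,"delta_pos":[0,0,0],"turn":0}
    - {"claw":0,"delta_pos":[0,0,0],"turn":0}
    - {"claw":0,"delta_pos":[0,0,0],"turn":0}

```text
clock: 41.28
eef_pos: [442.2, -191.2, 74.9]
tcp_rot: [-3.141, -0.0, 1.432]
contact_force: [-0.2, -0.8, -1.6]
opening: 0.105
grasp_force: 89.0
```

```bash
python3 - <<'E'
from h import *
go(441.2,-191,30,1.431)
f=grab_frame("wrist");s=grab_frame("scene")
a=cv2.resize(f["img"],(480,300));b=cv2.resize(s["img"][200:340,200:349],(320,300))
cv2.imwrite("pics/w10.png",np.hstack([a,b])[:,:,::-1]); np.save("f.npy",f,allow_pickle=True)
E
```

```text
t=41.28 pos [ 442.2 -191.2   74.9] yaw 1.432 shift [ 0.1 -1.  44.9] rows 2 each [ 0.  -0.5 22.4] | turn 0.001 rows 1 q [-0.41  0.31  2.04 -0.    0.79 -0.27]
```

View pics/w10.png

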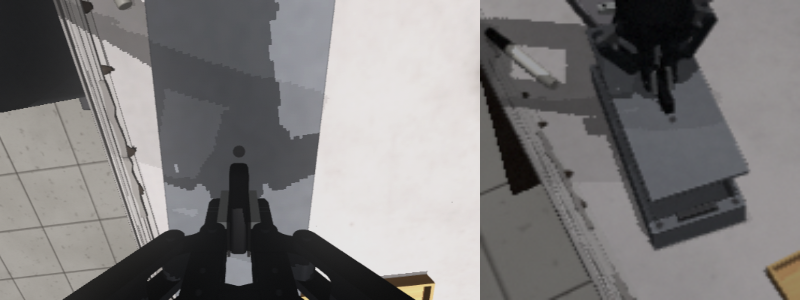

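step_arm:
  motion:
    - {"claw":0,"delta_pos":[0,-0.8,20],"turn":0}
    - {"claw":0,"delta_pos":[0,0,15],"turn":0}
    - {"claw":0,"delta_pos":[0,0,8],"turn":0}
    - {"claw":0,"delta_pos":[0,0,3],"turn":0}
    - {"claw":0,"delta_pos":[0,0,0],"turn":0}
    - {"claw":0,"delta_pos":[0,0,0],"turn":0}
    - {"claw":0,"delta_pos":[0,0,0],"turn":0}
    - {"claw":0,"delta_pos":[0,0,0],"turn":0}

```text
clock: 42.05
eef_pos: [442.1, -191.4, 29.8]
tcp_rot: [3.14, 0.0, 1.431]
contact_force: [0.4, 0.6, -1.5]
opening: 0.107
grasp_force: 88.9
```

step_arm:
  motion:
    - {"claw":0,"delta_pos":[0,0,3],"turn":0}
    - {"claw":0,"delta_pos":[0,0,0],"turn":0}
    - {"claw":0,"delta_pos":[0,0,0],"turn":0}
    - {"claw":0,"delta_pos":[0,0,0],"turn":0}

```text
clock: 42.38
eef_pos: [441.5, -191.2, 26.1]
tcp_rot: [3.142, 0.0, 1.431]
contact_force: [-0.4, -0.1, -2.9]
opening: 0.104
grasp_force: 89.0
```

step_arm:
  motion:
    - {"claw":0,"delta_pos":[0,0,2],"turn":0}
    - {"claw":0,"delta_pos":[0,0,0],"turn":0}
    - {"claw":0,"delta_pos":[0,0,0],"turn":0}
    - {"claw":0,"delta_pos":[0,0,0],"turn":0}

```text
clock: 42.72
eef_pos: [441.4, -191.2, 24.0]
tcp_rot: [-3.141, -0.0, 1.431]
contact_force: [0.7, 0.5, -2.0]
opening: 0.108
grasp_force: 89.0
```

step_arm:
  motion:
    - {"claw":0,"delta_pos":[0,0,2],"turn":0}
    - {"claw":0,"delta_pos":[0,0,0],"turn":0}
    - {"claw":0,"delta_pos":[0,0,0],"turn":0}
    - {"claw":0,"delta_pos":[0,0,0],"turn":0}

```text
clock: 43.05
eef_pos: [441.5, -191.2, 22.1]
tcp_rot: [3.142, 0.0, 1.431]
contact_force: [0.3, -0.2, -1.8]
opening: 0.107
grasp_force: 89.1
```

step_arm:
  motion:
    - {"claw":0,"delta_pos":[0,0,2],"turn":0}
    - {"claw":0,"delta_pos":[0,0,0],"turn":0}
    - {"claw":0,"delta_pos":[0,0,0],"turn":0}
    - {"claw":0,"delta_pos":[0,0,0],"turn":0}

```text
clock: 43.38
eef_pos: [441.5, -191.2, 20.2]
tcp_rot: [3.142, 0.0, 1.431]
contact_force: [-1.6, 0.4, 3.1]
opening: 0.104
grasp_force: 89.6
```

step_arm:
  motion:
    - {"claw":0,"delta_pos":[0,0,2],"turn":0}
    - {"claw":0,"delta_pos":[0,0,0],"turn":0}
    - {"claw":0,"delta_pos":[0,0,0],"turn":0}
    - {"claw":0,"delta_pos":[0,0,0],"turn":0}

```text
clock: 43.72
eef_pos: [441.4, -191.1, 18.1]
tcp_rot: [-3.141, -0.0, 1.431]
contact_force: [-1.6, 0.4, 3.7]
opening: 0.107
grasp_force: 89.7
```

step_arm:
  motion:
    - {"claw":0,"delta_pos":[0,0,2],"turn":0}
    - {"claw":0,"delta_pos":[0,0,0],"turn":0}
    - {"claw":0,"delta_pos":[0,0,0],"turn":0}
    - {"claw":0,"delta_pos":[0,0,0],"turn":0}

```text
clock: 44.05
eef_pos: [441.4, -191.2, 16.1]
tcp_rot: [-3.141, -0.0, 1.431]
contact_force: [-1.2, 0.4, 3.3]
opening: 0.111
grasp_force: 89.7
```

step_arm:
  motion:
    - {"claw":0,"delta_pos":[0,0,2],"turn":0}
    - {"claw":0,"delta_pos":[0,0,0],"turn":0}
    - {"claw":0,"delta_pos":[0,0,0],"turn":0}
    - {"claw":0,"delta_pos":[0,0,0],"turn":0}

```text
clock: 44.38
eef_pos: [441.5, -191.2, 15.4]
tcp_rot: [3.142, 0.0, 1.431]
contact_force: [-7.7, 2.9, 27.6]
opening: 0.109
grasp_force: 92.8
```

step_arm:
  motion:
    - {"claw":32,"delta_pos":[0,0,-1],"turn":0}
    - {"claw":32,"delta_pos":[0,0,0],"turn":0}
    - {"claw":32,"delta_pos":[0,0,0],"turn":0}
    - {"claw":32,"delta_pos":[0,0,-20],"turn":0}
    - {"claw":32,"delta_pos":[0,0,-35],"turn":0}
    - {"claw":0,"delta_pos":[0,0,0],"turn":0}
    - {"claw":0,"delta_pos":[0,0,0],"turn":0}

```text
clock: 44.97
eef_pos: [442.9, -191.8, 71.4]
tcp_rot: [3.138, 0.001, 1.431]
contact_force: [-0.6, 0.1, 0.6]
opening: 0.102
grasp_force: 0.0
```

step_arm:
  motion:
    - {"claw":0,"delta_pos":[38.3,0,0],"turn":0}
    - {"claw":0,"delta_pos":[38.3,0,0],"turn":0}
    - {"claw":0,"delta_pos":[38.4,0,0],"turn":0}
    - {"claw":0,"delta_pos":[0,0,0],"turn":0}
    - {"claw":0,"delta_pos":[0,0,0],"turn":0}
    - {"claw":0,"delta_pos":[0,0,0],"turn":0}
    - {"claw":0,"delta_pos":[0,0,0],"turn":0}

```text
clock: 45.55
eef_pos: [457.1, -78.0, 69.5]
tcp_rot: [-3.141, 0.0, 1.43]
contact_force: [0.2, 0.1, 0.1]
opening: -0.004
grasp_force: 0.0
```

step_arm:
  motion:
    - {"claw":0,"delta_pos":[0,0,20],"turn":0}
    - {"claw":0,"delta_pos":[0,0,20],"turn":0}
    - {"claw":0,"delta_pos":[0,0,8],"turn":0}
    - {"claw":0,"delta_pos":[0,0,0],"turn":0}
    - {"claw":0,"delta_pos":[0,0,0],"turn":0}
    - {"claw":0,"delta_pos":[0,0,0],"turn":0}
    - {"claw":0,"delta_pos":[0,0,0],"turn":0}

```text
clock: 46.13
eef_pos: [458.3, -77.7, 22.9]
tcp_rot: [3.14, 0.0, 1.43]
contact_force: [-0.9, -0.2, 0.0]
opening: 0.001
grasp_force: 0.0
```

step_arm:
  motion:
    - {"claw":0,"delta_pos":[0,0,4],"turn":0}
    - {"claw":0,"delta_pos":[0,0,0],"turn":0}
    - {"claw":0,"delta_pos":[0,0,0],"turn":0}
    - {"claw":0,"delta_pos":[0,0,0],"turn":0}

```text
clock: 46.47
eef_pos: [457.6, -77.3, 18.2]
tcp_rot: [3.141, 0.0, 1.431]
contact_force: [0.1, 0.6, -0.4]
opening: 0.0
grasp_force: 0.0
```

step_arm:
  motion:
    - {"claw":0,"delta_pos":[0,0,3],"turn":0}
    - {"claw":0,"delta_pos":[0,0,0],"turn":0}
    - {"claw":0,"delta_pos":[0,0,0],"turn":0}
    - {"claw":0,"delta_pos":[0,0,0],"turn":0}

```text
clock: 46.8
eef_pos: [457.5, -77.3, 15.0]
tcp_rot: [-3.141, 0.0, 1.431]
contact_force: [0.7, -0.6, -0.8]
opening: 0.001
grasp_force: 0.0
```

step_arm:
  motion:
    - {"claw":0,"delta_pos":[0,0,2],"turn":0}
    - {"claw":0,"delta_pos":[0,0,0],"turn":0}
    - {"claw":0,"delta_pos":[0,0,0],"turn":0}
    - {"claw":0,"delta_pos":[0,0,0],"turn":0}

```text
clock: 47.13
eef_pos: [457.5, -77.3, 13.1]
tcp_rot: [-3.142, 0.0, 1.431]
contact_force: [-0.4, 0.1, -0.2]
opening: -0.003
grasp_force: 0.0
```

step_arm:
  motion:
    - {"claw":0,"delta_pos":[0,0,2],"turn":0}
    - {"claw":0,"delta_pos":[0,0,0],"turn":0}
    - {"claw":0,"delta_pos":[0,0,0],"turn":0}
    - {"claw":0,"delta_pos":[0,0,0],"turn":0}

```text
clock: 47.47
eef_pos: [457.5, -77.3, 11.0]
tcp_rot: [-3.141, -0.0, 1.431]
contact_force: [-0.2, 0.0, -0.0]
opening: -0.002
grasp_force: 0.0
```

step_arm:
  motion:
    - {"claw":0,"delta_pos":[0,0,2],"turn":0}
    - {"claw":0,"delta_pos":[0,0,0],"turn":0}
    - {"claw":0,"delta_pos":[0,0,0],"turn":0}
    - {"claw":0,"delta_pos":[0,0,0],"turn":0}

```text
clock: 47.8
eef_pos: [457.5, -77.3, 9.1]
tcp_rot: [-3.142, 0.0, 1.431]
contact_force: [-1.1, 0.5, -0.3]
opening: 0.004
grasp_force: 0.0
```

step_arm:
  motion:
    - {"claw":0,"delta_pos":[0,0,2],"turn":0}
    - {"claw":0,"delta_pos":[0,0,0],"turn":0}
    - {"claw":0,"delta_pos":[0,0,0],"turn":0}
    - {"claw":0,"delta_pos":[0,0,0],"turn":0}

```text
clock: 48.13
eef_pos: [457.4, -77.3, 7.0]
tcp_rot: [-3.141, 0.0, 1.431]
contact_force: [0.0, 1.2, 1.0]
opening: 0.003
grasp_force: 0.0
```

step_arm:
  motion:
    - {"claw":0,"delta_pos":[0,0,1],"turn":0}
    - {"claw":0,"delta_pos":[0,0,0],"turn":0}
    - {"claw":0,"delta_pos":[0,0,0],"turn":0}
    - {"claw":0,"delta_pos":[0,0,0],"turn":0}

```text
clock: 48.47
eef_pos: [457.6, -77.3, 6.8]
tcp_rot: [3.141, 0.0, 1.431]
contact_force: [-3.1, 0.3, 13.7]
opening: -0.001
grasp_force: 7.0
```

step_arm:
  motion:
    - {"claw":0,"delta_pos":[0,0,0.8],"turn":0}
    - {"claw":0,"delta_pos":[0,0,0],"turn":0}
    - {"claw":0,"delta_pos":[0,0,0],"turn":0}
    - {"claw":0,"delta_pos":[0,0,0],"turn":0}

```text
clock: 48.8
eef_pos: [457.7, -77.3, 6.7]
tcp_rot: [3.141, -0.0, 1.431]
contact_force: [-6.9, 0.8, 27.2]
opening: 0.002
grasp_force: 13.8
```

step_arm:
  motion:
    - {"claw":0,"delta_pos":[0,0,-30],"turn":0}
    - {"claw":0,"delta_pos":[0,0,-34],"turn":0}
    - {"claw":0,"delta_pos":[0,0,0],"turn":0}
    - {"claw":0,"delta_pos":[-38,0,0],"turn":0}
    - {"claw":0,"delta_pos":[-38,0,0],"turn":0}
    - {"claw":0,"delta_pos":[-38,0,0],"turn":0}
    - {"claw":0,"delta_pos":[-38,0,0],"turn":0}
    - {"claw":0,"delta_pos":[-38,0,0],"turn":0}

```text
clock: 49.47
eef_pos: [430.5, -267.1, 69.3]
tcp_rot: [3.141, 0.0, 1.431]
contact_force: [0.6, 0.5, -0.4]
opening: 0.001
grasp_force: 0.0
```

step_arm:
  motion:
    - {"claw":0,"delta_pos":[-38,0,0],"turn":0}
    - {"claw":0,"delta_pos":[0,0,0],"turn":0}
    - {"claw":0,"delta_pos":[0,0,0],"turn":0}
    - {"claw":0,"delta_pos":[0,0,24],"turn":0}
    - {"claw":0,"delta_pos":[0,0,24],"turn":0}
    - {"claw":0,"delta_pos":[0,0,0],"turn":0}
    - {"claw":0,"delta_pos":[0,0,0],"turn":0}
    - {"claw":0,"delta_pos":[0,0,0],"turn":0}

```text
clock: 50.13
eef_pos: [426.1, -302.4, 21.9]
tcp_rot: [-3.142, -0.0, 1.432]
contact_force: [0.3, 0.8, 0.5]
opening: -0.003
grasp_force: 0.0
```

step_arm:
  motion:
    - {"claw":0,"delta_pos":[0,0,5],"turn":0}
    - {"claw":0,"delta_pos":[0,0,0],"turn":0}
    - {"claw":0,"delta_pos":[0,0,0],"turn":0}
    - {"claw":0,"delta_pos":[0,0,0],"turn":0}

```text
clock: 50.47
eef_pos: [426.0, -303.2, 16.8]
tcp_rot: [3.141, 0.0, 1.431]
contact_force: [-0.1, 0.3, -0.5]
opening: 0.003
grasp_force: 0.0
```

step_arm:
  motion:
    - {"claw":0,"delta_pos":[0,0,3],"turn":0}
    - {"claw":0,"delta_pos":[0,0,0],"turn":0}
    - {"claw":0,"delta_pos":[0,0,0],"turn":0}
    - {"claw":0,"delta_pos":[0,0,0],"turn":0}

```text
clock: 50.8
eef_pos: [425.7, -303.1, 13.3]
tcp_rot: [-3.141, -0.0, 1.431]
contact_force: [0.1, 0.4, -0.2]
opening: -0.0
grasp_force: 0.0
```

step_arm:
  motion:
    - {"claw":0,"delta_pos":[0,0,3],"turn":0}
    - {"claw":0,"delta_pos":[0,0,0],"turn":0}
    - {"claw":0,"delta_pos":[0,0,0],"turn":0}
    - {"claw":0,"delta_pos":[0,0,0],"turn":0}

```text
clock: 51.13
eef_pos: [425.7, -303.0, 10.2]
tcp_rot: [-3.141, -0.0, 1.431]
contact_force: [0.1, -0.2, -0.1]
opening: 0.003
grasp_force: 0.0
```

step_arm:
  motion:
    - {"claw":0,"delta_pos":[0,0,2],"turn":0}
    - {"claw":0,"delta_pos":[0,0,0],"turn":0}
    - {"claw":0,"delta_pos":[0,0,0],"turn":0}
    - {"claw":0,"delta_pos":[0,0,0],"turn":0}

```text
clock: 51.47
eef_pos: [425.7, -303.0, 8.3]
tcp_rot: [-3.142, -0.0, 1.431]
contact_force: [0.2, -0.5, 0.3]
opening: 0.001
grasp_force: 0.0
```

step_arm:
  motion:
    - {"claw":0,"delta_pos":[0,0,1.2],"turn":0}
    - {"claw":0,"delta_pos":[0,0,0],"turn":0}
    - {"claw":0,"delta_pos":[0,0,0],"turn":0}
    - {"claw":0,"delta_pos":[0,0,0],"turn":0}

```text
clock: 51.8
eef_pos: [425.7, -303.1, 7.1]
tcp_rot: [-3.142, -0.0, 1.431]
contact_force: [-1.0, 0.7, 0.1]
opening: 0.001
grasp_force: 0.0
```

step_arm:
  motion:
    - {"claw":0,"delta_pos":[0,0,1],"turn":0}
    - {"claw":0,"delta_pos":[0,0,0],"turn":0}
    - {"claw":0,"delta_pos":[0,0,0],"turn":0}
    - {"claw":0,"delta_pos":[0,0,0],"turn":0}

```text
clock: 52.13
eef_pos: [425.8, -303.1, 6.8]
tcp_rot: [3.141, 0.0, 1.431]
contact_force: [-2.9, 2.0, 10.9]
opening: 0.002
grasp_force: 5.6
```

step_arm:
  motion:
    - {"claw":0,"delta_pos":[0,0,0.7],"turn":0}
    - {"claw":0,"delta_pos":[0,0,0],"turn":0}
    - {"claw":0,"delta_pos":[0,0,0],"turn":0}
    - {"claw":0,"delta_pos":[0,0,0],"turn":0}

```text
clock: 52.47
eef_pos: [425.8, -303.1, 6.8]
tcp_rot: [3.141, 0.0, 1.431]
contact_force: [-5.0, 4.0, 21.5]
opening: 0.003
grasp_force: 10.4
```

step_arm:
  motion:
    - {"claw":0,"delta_pos":[0,0,-35],"turn":0}
    - {"claw":0,"delta_pos":[0,0,-40],"turn":0}
    - {"claw":0,"delta_pos":[0,0,-40],"turn":0}
    - {"claw":0,"delta_pos":[-40,0,0],"turn":0}
    - {"claw":0,"delta_pos":[-40,0,0],"turn":0}
    - {"claw":0,"delta_pos":[-40,0,0],"turn":0}
    - {"claw":0,"delta_pos":[0,0,0],"turn":0}
    - {"claw":0,"delta_pos":[0,0,0],"turn":0}

```text
clock: 53.13
eef_pos: [408.4, -423.7, 120.3]
tcp_rot: [3.141, 0.0, 1.428]
contact_force: [-0.4, 1.3, -0.1]
opening: -0.0
grasp_force: 0.0
```

```bash
python3 - <<'E'
from h import *
t=grab_frame("top")
print("a");show(blobs(inbox(t,(498,325),.068,88,88),14,150,(0,0,640,400),300,3000))
print("b");show(blobs(inbox(t,(534,89),.1,88,88),14,150,(0,0,640,400),300,3000))
print("handle");show(blobs(t,56,80,(330,230,430,295),300,3000,True))
print(sense()["eef_pos"])
s=grab_frame("scene")
g=cv2.cvtColor(s["img"],cv2.COLOR_RGB2GRAY); b=inbox(s,(441.4,-191.2),-.14,15,45,56)
m=((g<60)&(b["img"].sum(2)>0)).astype(np.uint8); u,v=np.nonzero(m)[::-1]; print("scene handle px",u.mean(),v.mean(),m.sum(),"expected",proj(s,[441.4,-191.2,52]))
E
```

```text
a
px [206. 257.] A 582 c [447.  279.9] th -0.040 rect [451.  280.5] [62. 29.] 8.3 head [-1.    0.04]
px [175. 254.] A 765 c [455.5 364.1] th 1.094 rect [459.4 361.9] [57.7 31.6] 62.2 head [0.46 0.89]
px [206. 223.] A 398 c [541.  285.4] th -0.172 rect [542.4 285.3] [10.1 56. ] 81.3 head [-0.99  0.17]
px [172. 223.] A 404 c [539.3 375.2] th -0.388 rect [540.3 374.8] [ 9.7 57.7] 68.4 head [-0.93  0.38]
b
px [296. 244.] A 532 c [492.9  39.8] th -0.387 rect [493.5  39.7] [11.9 59. ] 68.1 head [-0.93  0.38]
px [265. 243.] A 846 c [491.2 124.6] th 0.776 rect [494.2 120. ] [59.4 32.3] 46.9 head [0.71 0.7 ]
px [263. 212.] A 652 c [577.6 130.3] th -0.998 rect [574.6 132.1] [30.2 63.3] 41.1 head [ 0.54 -0.84]
px [296. 209.] A 769 c [588.2  40.9] th -1.166 rect [593.1  48.8] [32.8 60.2] 7.4 head [ 0.39 -0.92]
handle
px [420. 283.] A 1816 c [ 399.8 -290.3] th -0.757 rect [ 409.  -284.4] [55.8 64. ] 83.1 head [-0.73  0.69]
px [384. 266.] A 706 c [ 441.8 -198.2] th 1.422 rect [ 441.4 -194.9] [74.8 14.4] 83.1 head [-0.15 -0.99]
[ 408.3941002  -422.12011927  120.01218169]
scene handle px 284.9281045751634 258.3071895424837 153 expected [284.82861083 255.41604913]
```

step_arm:
  motion:
    - {"claw":0,"delta_pos":[0,0,-40],"turn":0}
    - {"claw":0,"delta_pos":[0,0,-40],"turn":0}
    - {"claw":0,"delta_pos":[0,35,0],"turn":0}
    - {"claw":0,"delta_pos":[0,35,0],"turn":0}
    - {"claw":0,"delta_pos":[0,35,0],"turn":0}
    - {"claw":0,"delta_pos":[0,35,0],"turn":0}
    - {"claw":0,"delta_pos":[0,0,0],"turn":0}
    - {"claw":0,"delta_pos":[0,0,0],"turn":0}

```text
clock: 53.9
eef_pos: [549.2, -439.5, 199.4]
tcp_rot: [-3.14, -0.001, 1.434]
contact_force: [-0.3, 0.4, -0.1]
opening: 0.004
grasp_force: 0.0
```

```bash
python3 - <<'E'
from h import *
t=grab_frame("top"); w=grab_frame("wrist")
print(sense()["eef_pos"])
print("handle");show(blobs(t,56,75,(345,240,425,290),150,1500,True))
o=cv2.imread("pics/top0.png")[:,:,::-1]
for n,im,z in(("before",o,30),("now",t["img"],36)):
    for thr in (165,180):
        print(n,end=" ");show(blobs(inbox(dict(t,img=im),(441,-189),-.14,75,165,z),z,thr,(325,232,440,297),10000,60000,True))
b=inbox(w,(441.4,-191.2),-.14,20,55,56); print("wrist handle");show([x for x in blobs(b,56,70,(0,0,640,400),200,3000,True)]); print(proj(w,[441.4,-191.2,56]))
E
```

```text
[ 547.04253044 -439.92087499  199.72276175]
handle
before px [378. 265.] A 27068 c [ 443.2 -183.4] th 1.422 rect [ 443.3 -183.2] [267.3 106.1] 81.6 head [-0.15 -0.99]
before px [379. 265.] A 27434 c [ 443.4 -183.5] th 1.419 rect [ 443.7 -183.1] [268.3 108.2] 81.2 head [-0.15 -0.99]
now px [380. 262.] A 43033 c [ 448.7 -189.2] th -1.344 rect [ 446.8 -193.1] [169.1 305. ] 1.7 head [-0.22  0.97]
now px [380. 262.] A 43320 c [ 448.4 -189.3] th -1.349 rect [ 446.8 -193.1] [169.1 305. ] 1.7 head [-0.22  0.98]
wrist handle
[ 134.7121506 -113.4484869]
```

```bash
python3 - <<'E'
from h import *
t=grab_frame("top")
for thr in(165,180): show(blobs(t,36,thr,(320,233,440,298),8000,60000,True))
show(blobs(t,56,70,(350,245,415,285),150,1500,True))
g=cv2.cvtColor(t["img"],cv2.COLOR_RGB2GRAY)
ay=np.array([.1395,.990])
for k in range(-150,151,6):
    p=np.array([441.3,-191.2])+k*ay; q=proj(t,[p[0]+25,p[1]-3.5,36]).round().astype(int); print(k,g[q[1],q[0]],end="; ")
E
```

```text
px [380. 265.] A 43207 c [ 445.8 -186.3] th -1.329 rect [ 443.9 -186.6] [169.  318.2] 1.7 head [ 0.24 -0.97]
px [379. 265.] A 43487 c [ 445.6 -186.4] th -1.334 rect [ 443.9 -186.6] [169.  318.2] 1.7 head [ 0.23 -0.97]
px [390. 269.] A 685 c [ 438.8 -200.6] th 1.258 rect [ 430.6 -202.9] [87.8 32.9] 82.2 head [0.31 0.95]
-150 199; -144 202; -138 201; -132 184; -126 150; -120 150; -114 151; -108 151; -102 152; -96 153; -90 66; -84 73; -78 72; -72 73; -66 73; -60 77; -54 85; -48 89; -42 171; -36 167; -30 165; -24 167; -18 167; -12 168; -6 164; 0 165; 6 159; 12 164; 18 165; 24 160; 30 159; 36 107; 42 85; 48 85; 54 85; 60 88; 66 85; 72 85; 78 84; 84 152; 90 153; 96 156; 102 154; 108 157; 114 155; 120 153; 126 122; 132 101; 138 120; 144 199; 150 199;
```

```bash
python3 -c "
from rig import *
print(sense()['clock'],sign_off())"
```

```text
the job is handed in; nothing more can be done
54.05 None
```

I handed in the job at 54 s with every step done, but no verdict came back: the T on the mat was the pattern, so both T brackets are in the kit box and all three bars are in the bins. The cover is on, centred within about 5 mm by my measurement, and both ends are pressed to the same height.

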